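Deburr the fan opening of a panel with a swivel-blade tool

ROBOT

A 7-joint arm with a two-finger parallel gripper is mounted at the origin on a cart in front of the work surface, level with it; the furniture and walls round the work are solid. World frame = base frame: x ahead of the robot, y to its left, z up, the work surface at z = 0. Lengths are in m, angles in rad, forces in N, time in s.
With the tool pointing down it reaches from about 0.4 to 0.85 m from the base axis. Payload 4.5 kg.
Tool frame: the origin (TCP) lies midway between the tips of the shut fingers; the grasp point (between the pads) lies 19 mm behind it; z points along the fingers, x is the direction in which the jaws open and shut, and the axes are right-handed (so a half turn about z gives the same grasp; the last joint's range is limited). The gripper opens to 88 mm and grips with 3 to 60 N. Pads are 18 mm wide; open, the fingers measure 123 mm over their backs; the gripper's body (75 mm by 187 mm) begins 45 mm behind the grasp point.
Start: joints at [1.372, 0.689, -0.195, 1.565, 0.157, 0.902, -0.215], TCP at [0.144, -0.608, 0.239] pointing down, gripper open.
Joint ranges: [-3.01, 3.01], [-0.46, 2.08], [-1.47, 1.51], [0.13, 2.56], [-1, 4.14], [0.04, 2.09], [-2.66, 2.66]. Speed limits (rad/s): [2.57, 2.57, 3.14, 3.14, 3.14, 3.14, 3.14].

INTERFACE

Orientations are given as a unit quaternion [x, y, z, w].
In Python, from plant import r gives the robot as it stands. The module is installed in compiled form; this text tells all that it offers.
- The arm moves only by the tool play_rows, never from a script. Its argument "increments" is a list of rows, each a list of 7 numbers: the opening, from 0 (shut) to 1 (fully open), then the shift along the tool's x, y, z in mm, then the turn, a rotation vector about the tool's x, y, z in rad. In form: [[hand, dx, dy, dz, wx, wy, wz], ...]. A call has exactly 8 rows; each row shifts and turns the pose as measured when the row begins, along the tool's axes as they then stand; what a row does not reach is not made up. A row lasts 1/8 s, in which the tool goes at most 62.5 mm and 10.7 degrees, less where a joint would pass 70% of its speed; a pose out of reach is approached as far as the arm can. A call is refused whole if a number of a shift passes 62.5 or a number of a turn 0.188, either way. A call with a gripper value outside its range is refused whole. The fingers move at their own pace and stop on an object; "grip_force" is the grip in N (left out, the last holds). Time passes only in rows, so rows that do not move let the fingers close, or fill a call up. It gives the time, the measured TCP pose, the force and the opening at its end, in the units of the state.
- r.get_state(): the state, without advancing time (a new reading comes with each control period).
- r.snapshot(name): name is "scene" or "top" or "wrist"; returns the picture (400x640x3 uint8, red, green, blue); there is no depth.
- r.get_calibration(name): a dict with "fx", "fy", "cx", "cy" (pixels), "R" (3x3) and "t" (3): a world point X has camera coordinates R X + t. Camera axes: x right, y down, z forward; pixel columns grow to the right and rows downward; lengths in m; the calibration is good to about 2 mm. The wrist camera is an equidistant fisheye: a pixel r from the principal point sees the ray r / f radians off the axis. A picture is of the moment at which its call begins: read the wrist's pose just before it. get_calibration takes no time and is no camera call; for the wrist camera it gives the pose at the moment of the call.
- r.finish_job(): hands the job in, once; it reports no verdict.
The state is a dict: "clock": time; "q": joint angles; "qd": joint speeds; "joint_torque": joint torques, N m; "tool_pos": TCP position; "eef_rot": TCP orientation; "contact_force": force on the tool from outside, world axes, zero at the start; "moment": the same for the moment, N m; "opening": opening from 0.0 (shut) to 1.0 (fully open).
Only numpy, scipy, OpenCV 4.12 (cv2) and the standard library are available. Lean on these libraries where they do the work, as an engineer would, in place of code of your own. Each camera call takes 0.05 s, during which the arm holds its last target.

TASK

Take the deburring tool out of its wooden stand, hook its swivelling blade into the big round hand-sawn fan opening of the aluminium panel, and draw it once right round the edge of the hole, clockwise seen from above, from the side facing the rectangular cut-out all the way back to that side. Keep the blade pulled lightly but steadily outward against the edge, a few newtons and never more than 18 N, then put the tool back upright in the bore of its stand, fully home, and leave the other things on the bench where they lie.

Things in the scene. Friction and masses are not known exactly. Their poses are not given: they have to be found in the camera images.
- deburring_tool: hand deburring tool, upright, blade down in its stand; loose, 0.1 kg. Origin: centre of the underside of its aluminium guard disc (36 mm wide, 4 mm thick), which rests on the stand's top; z up along the handle. Black handle 22 x 22 mm square, flats square to the tool's x and y, z = 4 to 62 mm, end cap to 70 mm. Below the guard a tapered nose 22 mm wide to z = -6 mm, then the blade to z = -34 mm
- blade (a joint): swivel angle of the blade about the tool's z, rad, unlimited, almost free (0.002 N m); at 0 the blade's offset points along the tool's +x, growing counter-clockwise seen from above. It trails like a castor: swept round with the handle not turning, it swivels by itself. Pushed with the leg ahead of the swivel axis it can jam like a strut
- blade_edge (a point): point that runs on the hole's edge: mid-line of the blade's slanting leg, 7.5 mm off the swivel axis at z = -23.5 mm of the tool. The blade, a bent steel rod 3.2 mm thick, goes down the swivel axis to z = -13 mm, sideways to 6 mm off it at z = -15.5 mm, then slants down to 9 mm off it at z = -32 mm. It works as a hook: leg in the hole, swivel axis over the panel just outside, pulled outward
- blade_tip (a point): lower end of the blade, 9 mm off the swivel axis
- fan_panel: aluminium panel 120 mm (its x) x 200 mm (its y) x 6 mm, screwed flat on two wooden battens 20 mm high under its short ends; fixed. Origin on the bench under its centre, z up; top face at 26 mm. Fan opening, hand-sawn: 60 mm wide but up to 1 mm out of round in radius; right through, at its y = -36 mm, free below down to the bench; rectangular cut-out 48 x 27 mm at its y = +52 mm. Corner screw heads stand 3 mm proud
- hole_center (a point): centre of the fan opening at the level of the panel's top face; axes as the panel's. The side facing the rectangular cut-out lies in its +y
- edge0 (a point): point at the top edge of the opening, on the nominal circle 30 mm from its centre (the sawn edge is up to 1 mm off it), on the side facing the rectangular cut-out (start and finish)
- edge1 (a point): point at the top edge of the opening, on the nominal circle 30 mm from its centre (the sawn edge is up to 1 mm off it), 45 degrees clockwise (seen from above) from the start
- edge2 (a point): point at the top edge of the opening, on the nominal circle 30 mm from its centre (the sawn edge is up to 1 mm off it), 90 degrees clockwise (seen from above) from the start
- edge3 (a point): point at the top edge of the opening, on the nominal circle 30 mm from its centre (the sawn edge is up to 1 mm off it), 135 degrees clockwise (seen from above) from the start
- edge4 (a point): point at the top edge of the opening, on the nominal circle 30 mm from its centre (the sawn edge is up to 1 mm off it), 180 degrees clockwise (seen from above) from the start
- edge5 (a point): point at the top edge of the opening, on the nominal circle 30 mm from its centre (the sawn edge is up to 1 mm off it), 225 degrees clockwise (seen from above) from the start
- edge6 (a point): point at the top edge of the opening, on the nominal circle 30 mm from its centre (the sawn edge is up to 1 mm off it), 270 degrees clockwise (seen from above) from the start
- edge7 (a point): point at the top edge of the opening, on the nominal circle 30 mm from its centre (the sawn edge is up to 1 mm off it), 315 degrees clockwise (seen from above) from the start
- stand_bore (a point): centre of the mouth of the stand's bore, at the stand's flat top 46 mm above the bench; bore 26 mm diameter, 40 mm deep. The stand is a wooden block 60 mm (its x) x 90 mm (its y), fixed, with two flat spare blades lying beyond the bore at +y
- side_cutters: bystander, side cutters 52 x 128 x 14 mm, loose; leave where it lies
- steel_bowl: bystander, steel bowl with screws, 110 mm wide, 41 mm high, loose; leave where it lies
- marker: bystander, black marker pen 15 x 122 x 13 mm, loose; leave where it lies
- screwdriver: bystander, screwdriver with yellow handle 20 x 156 x 20 mm, loose; leave where it lies
Not all that is in view belongs to the job. What is shaped like the deburring_tool but pink is not meant. Of the things shaped like the part that bears stand_bore, the wooden one is meant.

How it is judged:
By the outcome, as a careful person would: the job done as asked, in the order asked, and still so for the second after the job is handed in, with the robot touching nothing.
It also fails if it takes over 72 s, if anything falls off the work surface, if the arm or the gripper's body presses on something with over 40 N, if the wrist force passes 120 N, or if a joint passes its speed limit or range.

## Working session

There is one attempt and no reset: what is moved stays moved. The work goes in short steps, Python scripts to look and compute and a tool call to move; the robot and the scene stay as the last step left them, time stands still between calls to the robot, and variables do not carry over. Pictures are saved under pics/ and viewed, and the job is handed in when it is done.

Besides the shell and the picture viewer there is one more tool, called after ">>>" as a command line: name --pt "numbers of a row" for each row, then --argument value for the rest. play_rows: Moves the arm, as the interface text tells. Its arguments: {"type":"object","properties":{"increments":{"type":"array"},"grip_force":{"type":"number"}},"required":["increments"]}

```bash
mkdir -p pics
python3 - <<'E'
from plant import r
import cv2
s=r.get_state();print({k:(v if not hasattr(v,'tolist') else v.tolist()) for k,v in s.items()})
for n in ["scene","top","wrist"]:
    c=r.get_calibration(n);print(n,c)
    cv2.imwrite(f"pics/{n}0.png",r.snapshot(n)[:,:,::-1])
E
```

```text
{'clock': 0.0, 'q': [1.3717584341420002, 0.690018354858954, -0.19451641503981526, 1.566342054793983, 0.1572855044059943, 0.902478754737269, -0.21511430896316636], 'qd': [0.0019154933678888497, -0.00011230368632757917, -0.0014670686983922925, 9.793723827801465e-05, 0.0001292768351530757, 0.001644257135745889, -0.001664510232767541], 'joint_torque': [-1.776064266323374e-05, -52.75683045387268, -1.2668859958648682, -15.343603491783142, -0.05261603510007262, 0.0064458044653292745, 0.000190821815522213], 'tool_pos': [0.1440242675444842, -0.6075299562352562, 0.23788916080820205], 'eef_rot': [0.7844742654110065, -0.6201606770989633, -0.0007625530424614635, -0.0005291510884850714], 'contact_force': [-0.6136424392925149, 0.18810671332339052, -0.00748221277307044], 'moment': [0.025606042041537252, -0.02774902801813644, 0.008804478168647541], 'opening': 1.000954067139317}
scene {'fx': 448.4755550938528, 'fy': 448.4755550938528, 'cx': 326.80243924187835, 'cy': 201.03154967425075, 'R': array([[-0.90968347, -0.4152836 , -0.00393836],
       [-0.29569658,  0.65432731, -0.69600237],
       [ 0.29161535, -0.6319773 , -0.71802868]]), 't': array([0.43318745, 0.27202015, 1.07117922])}
top {'fx': 454.2168369526057, 'fy': 454.2168369526057, 'cx': 317.8003486499499, 'cy': 198.60840940422563, 'R': array([[-3.46288229e-03, -9.99993217e-01, -1.25483973e-03],
       [-9.95163105e-01,  3.56934646e-03, -9.81715537e-02],
       [ 9.81753667e-02,  9.08813663e-04, -9.95168715e-01]]), 't': array([-0.0900372 ,  0.53884372,  1.25521318])}
wrist {'fx': 309.70691628693146, 'fy': 309.70691628693146, 'cx': 323.6815700334108, 'cy': 201.64757805604717, 'R': array([[ 0.23065271, -0.97303081, -0.00322047],
       [-0.93023062, -0.22147557,  0.2926082 ],
       [-0.28543005, -0.0644951 , -0.956227  ]]), 't': array([-0.62469698, -0.04091842,  0.39125904])}
```

View pics/scene0.png

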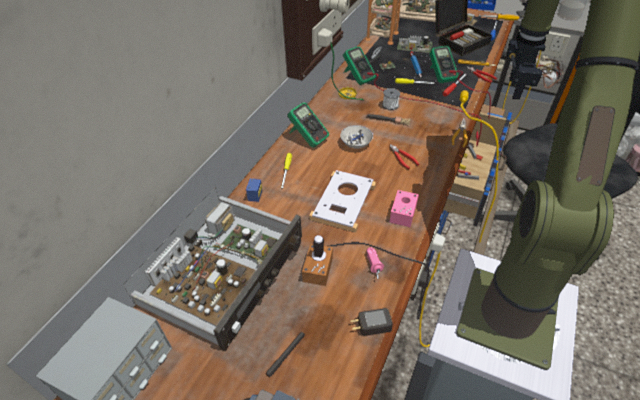

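View pics/top0.png

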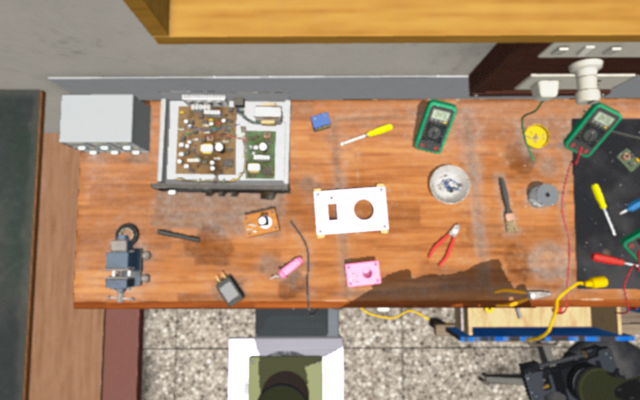

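View pics/wrist0.png

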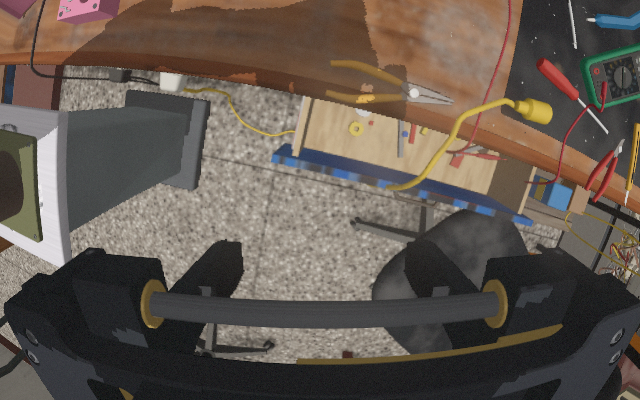

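Run:
```python
import cv2
a=cv2.imread("pics/top0.png");cv2.imwrite("pics/topc.png",cv2.resize(a[175:245,310:395],None,fx=8,fy=8,interpolation=cv2.INTER_CUBIC))
cv2.imwrite("pics/tops.png",cv2.resize(a[195:250,235:295],None,fx=10,fy=10,interpolation=cv2.INTER_CUBIC))
a=cv2.imread("pics/scene0.png");cv2.imwrite("pics/scenec.png",cv2.resize(a[165:290,290:390],None,fx=5,fy=5,interpolation=cv2.INTER_CUBIC))
```

```text
(no output)
```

View pics/topc.png

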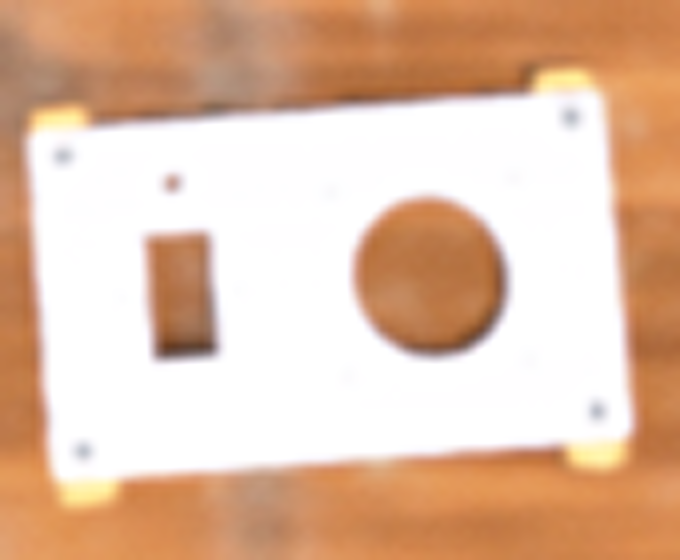

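View pics/tops.png

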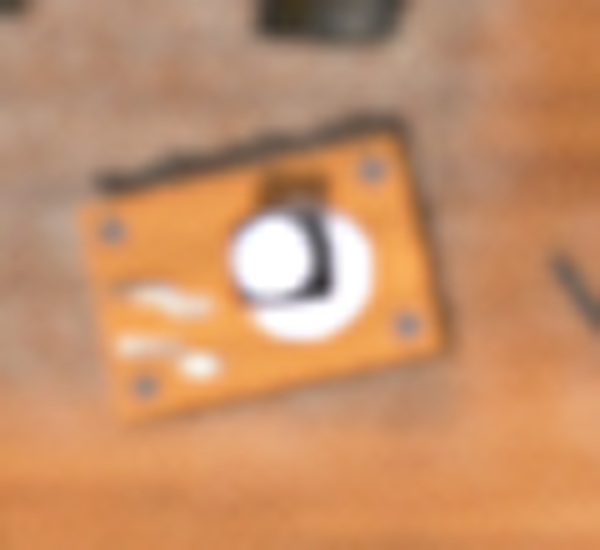

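View pics/scenec.png

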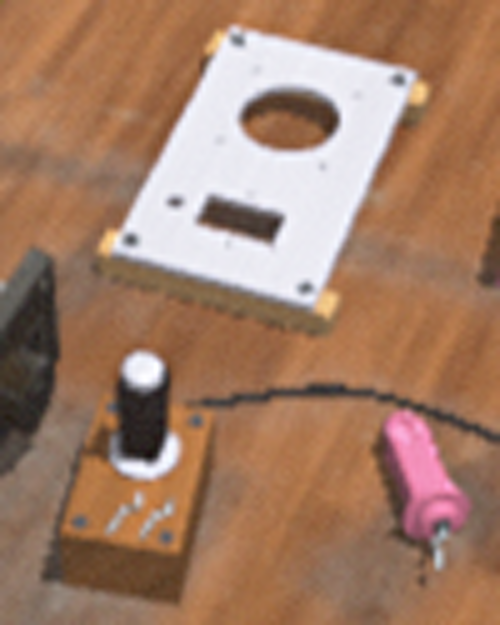

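```bash
cat > h.py <<'E'
from plant import r
import numpy as np, cv2
from scipy.spatial.transform import Rotation as Ro
def unproj(c,uv,z,fish=False):
    uv=np.atleast_2d(uv).astype(float); R=np.array(c["R"]);t=np.array(c["t"]);C=-R.T@t
    x=(uv[:,0]-c["cx"])/c["fx"];y=(uv[:,1]-c["cy"])/c["fy"]
    if fish:
        th=np.hypot(x,y);k=np.where(th>1e-9,np.sin(th)/np.maximum(th,1e-9),1);d=np.c_[x*k,y*k,np.cos(th)]
    else: d=np.c_[x,y,np.ones(len(x))]
    d=d@R
    return C+d*((z-C[2])/d[:,2])[:,None]
def proj(c,X,fish=False):
    X=np.atleast_2d(X);P=X@np.array(c["R"]).T+np.array(c["t"])
    if fish:
        rr=np.hypot(P[:,0],P[:,1]);th=np.arctan2(rr,P[:,2]);k=th/np.maximum(rr,1e-12)
        return np.c_[c["cx"]+c["fx"]*P[:,0]*k,c["cy"]+c["fy"]*P[:,1]*k]
    return np.c_[c["cx"]+c["fx"]*P[:,0]/P[:,2],c["cy"]+c["fy"]*P[:,1]/P[:,2]]
def circ(p):
    A=np.c_[2*p[:,:2],np.ones(len(p))];s=np.linalg.lstsq(A,(p[:,:2]**2).sum(1),rcond=None)[0]
    return s[:2],np.sqrt(s[2]+s[0]**2+s[1]**2)
def crop2uv(p,f,u0,v0): p=np.array(p,float);return (p+.5)/f-.5+[u0,v0]
def st():
    s=r.get_state();print("t",round(s["clock"],3),"pos",np.round(np.array(s["tool_pos"])*1000,1),"R",np.round(Ro.from_quat(s["eef_rot"]).as_matrix(),4).tolist(),"F",np.round(s["contact_force"],2),"M",np.round(s["moment"],3),"op",round(s["opening"],3),"q",np.round(s["q"],2));return s
E
python3 - <<'E'
from h import *
c=r.get_calibration("top")
sc=crop2uv([(63,155),(570,117),(597,411),(83,451)],8,310,175)
P=unproj(c,sc,.029);print(P*1000, np.linalg.norm(np.diff(P,axis=0),axis=1),P.mean(0))
co=crop2uv([(28,127),(605,90),(633,435),(52,482)],8,310,175)
P=unproj(c,co,.026);print(P*1000, np.linalg.norm(np.diff(P,axis=0),axis=1),P.mean(0))
a=cv2.imread("pics/top0.png");m=cv2.resize(a,None,fx=4,fy=4,interpolation=cv2.INTER_CUBIC)
g=(m[:,:,0]>140).astype(np.uint8)
cs,_=cv2.findContours(1-g,cv2.RETR_LIST,cv2.CHAIN_APPROX_NONE)
for k in cs:
    k=k[:,0,:];u=crop2uv(k,4,0,0)
    if 345<u[:,0].mean()<380 and 195<u[:,1].mean()<222 and 100<len(k)<600:
        X=unproj(c,u,.026);ce,R=circ(X);print("hole",ce*1000,R*1000,len(k), (np.linalg.norm(X[:,:2]-ce,axis=1)*1000).min().round(1),(np.linalg.norm(X[:,:2]-ce,axis=1)*1000).max().round(1))
s=crop2uv([(80,205),(408,132),(445,350),(120,420)],10,235,195)
P=unproj(c,s,.046);print("stand",P*1000,np.linalg.norm(np.diff(P,axis=0),axis=1),P.mean(0))
s=crop2uv([(110,230),(372,170),(406,324),(145,385)],10,235,195)
P=unproj(c,s,.046);print("stand screws",P*1000,np.linalg.norm(np.diff(P,axis=0),axis=1),P.mean(0))
print("cap",unproj(c,crop2uv([(272,257)],10,235,195),.116)*1000)
print("guard",unproj(c,crop2uv([(303,270)],10,235,195),.05)*1000, "edgeR",unproj(c,crop2uv([(375,270),(300,342)],10,235,195),.05)*1000)
E
```

```text
[[ 551.50671781  -90.96115852   29.        ]
 [ 564.34321695 -269.81011985   29.        ]
 [ 460.74183939 -277.48592674   29.        ]
 [ 447.40616254  -97.59997764   29.        ]] [0.17930903 0.10388534 0.18037959] [ 0.50599948 -0.1839643   0.029     ]
[[ 561.83371366  -78.61832735   26.        ]
 [ 574.27285398 -282.77011821   26.        ]
 [ 452.40918668 -290.38514498   26.        ]
 [ 436.69658457  -86.71542147   26.        ]] [0.2045304  0.12210136 0.20427492] [ 0.50630308 -0.18462225  0.026     ]
hole [ 508.04011981 -220.21348214] 26.343370176190923 213 25.1 27.6
stand [[491.59218039 116.58454558  46.        ]
 [511.54203491  25.86141221  46.        ]
 [451.15881377  15.30266581  46.        ]
 [432.21359089 104.79728448  46.        ]] [0.09289071 0.06129943 0.09147791] [0.47162665 0.06563648 0.046     ]
stand screws [[484.63444653 108.19120493  46.        ]
 [501.01716482  35.77796269  46.        ]
 [458.36408181  26.11002139  46.        ]
 [441.8119157   98.01491685  46.        ]] [0.07424332 0.04373505 0.07378542] [0.4714569  0.06702353 0.046     ]
cap [[473.41802272  54.56776009 116.        ]]
guard [[473.18341005  54.20902028  50.        ]] edgeR [[473.11348603  34.3612421   50.        ]
 [453.37361541  54.87658203  50.        ]]
```

```bash
cat >> h.py <<'E'
def mv(target,s=None,yaw=None):
    """tool-frame shift (mm) and rotvec to world target mm"""
    s=s or r.get_state();Rm=Ro.from_quat(s["eef_rot"]);d=Rm.inv().apply(np.array(target)-np.array(s["tool_pos"])*1000)
    out=[np.round(d,1)]
    if yaw is not None:
        a=np.deg2rad(yaw);Rt=Ro.from_matrix(np.array([[np.cos(a),np.sin(a),0],[np.sin(a),-np.cos(a),0],[0,0,-1]]))
        out.append(np.round((Rm.inv()*Rt).as_rotvec(),4))
    print("shift",*[o.tolist() for o in out]);return out
E
python3 - <<'E'
from h import *
s=st();c=r.get_calibration("wrist");R=np.array(c["R"]);C=-R.T@c["t"]
Rm=Ro.from_quat(s["eef_rot"]).as_matrix()
print("cam in tool",Rm.T@(C-s["tool_pos"])*1000,"axis",Rm.T@R[2])
# tool x yaw
print(np.rad2deg(np.arctan2(Rm[1,0],Rm[0,0])))
mv([450,-350,230],s,-77.3)
c=r.get_calibration("top");print(unproj(c,[(290,190),(153,185)],.1)*1000)
E
```

```text
t 0.15 pos [ 144.  -607.7  238.1] R [[0.2308, -0.973, -0.0004], [-0.973, -0.2308, 0.0013], [-0.0014, 0.0001, -1.0]] F [-0.25  0.61 -0.39] M [0.009 0.014 0.061] op 1.002 q [ 1.37  0.69 -0.19  1.57  0.16  0.9  -0.22]
cam in tool [   1.26846296  -75.36740615 -146.11130999] axis [-0.00153344  0.29246989  0.9562735 ]
-76.6585609142227
shift [-180.1, -357.2, 8.3] [0.0001, 0.0014, 0.0112]
[[554.57924764 -18.01747162 100.        ]
 [569.32988101 347.57574026 100.        ]]
```

>>> play_rows --pt "0.6 -36.7 -46.7 0 0 0 0" --pt "0.6 -36.7 -46.7 0 0 0 0" --pt "0.6 -36.7 -46.7 0 0 0 0" --pt "0.6 -36.7 -46.7 0 0 0 0" --pt "0.6 -36.7 -46.7 0 0 0 0" --pt "0.6 -36.7 -46.7 0 0 0 0" --pt "0.6 -36.7 -46.7 0 0 0 0" --pt "0.6 -36.7 -46.7 0 0 0 0"

```text
clock: 1.15
tool_pos: [0.4461, -0.231, 0.2359]
eef_rot: [0.781, -0.625, -0.0, 0.001]
contact_force: [0.1, -0.1, -0.3]
opening: 0.601
```

Run:
```python
from h import *
s=st();c=r.get_calibration("wrist");a=r.snapshot("wrist")
cv2.imwrite("pics/w1.png",a[:,:,::-1])
print(proj(c,[[.508,-.220,.026],[.473,.054,.116],[.473,.054,.05]],True))
mv([440,-235,235],s,-77.3);mv([473.3,54.4,150],s,-77.3)
```

```text
t 1.15 pos [ 446.1 -231.   235.9] R [[0.2186, -0.9758, -0.0012], [-0.9758, -0.2186, -0.0011], [0.0009, 0.0014, -1.0]] F [ 0.11 -0.14 -0.26] M [-0.057 -0.02  -0.029] op 0.601 q [ 0.48  0.53 -0.14  1.93  0.12  0.68 -1.09]
[[325.34991612 120.42640729]
 [ 72.455477   118.41103971]
 [107.0809528  114.49088299]]
shift [2.5, 6.9, 0.9] [0.0014, -0.0009, -0.0012]
shift [-272.7, -89.0, 85.5] [0.0014, -0.0009, -0.0012]
```

View pics/w1.png

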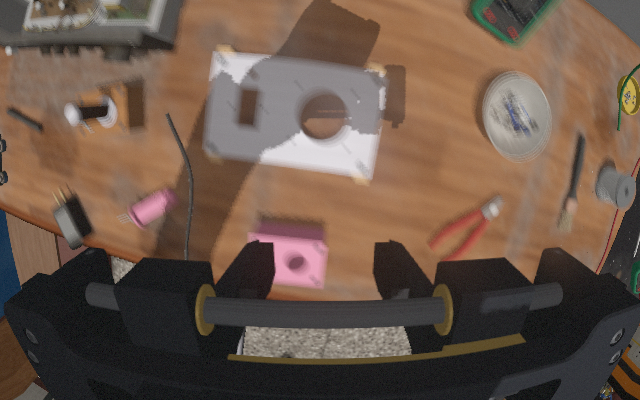

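Run:
```python
from h import *
a=cv2.imread("pics/w1.png");c=r.get_calibration("wrist")
cv2.imwrite("pics/w1c.png",cv2.resize(a[80:150,280:370],None,fx=8,fy=8,interpolation=cv2.INTER_CUBIC))
s=st()
th=np.linspace(0,2*np.pi,9)[:-1]
```

```text
t 1.2 pos [ 453.3 -221.4  236.1] R [[0.2325, -0.9726, 0.0053], [-0.9726, -0.2325, 0.005], [-0.0036, -0.0064, -1.0]] F [ 4.54  3.85 -0.07] M [ 0.339 -0.319  0.087] op 0.603 q [ 0.46  0.54 -0.15  1.93  0.11  0.68 -1.09]
```

View pics/w1c.png

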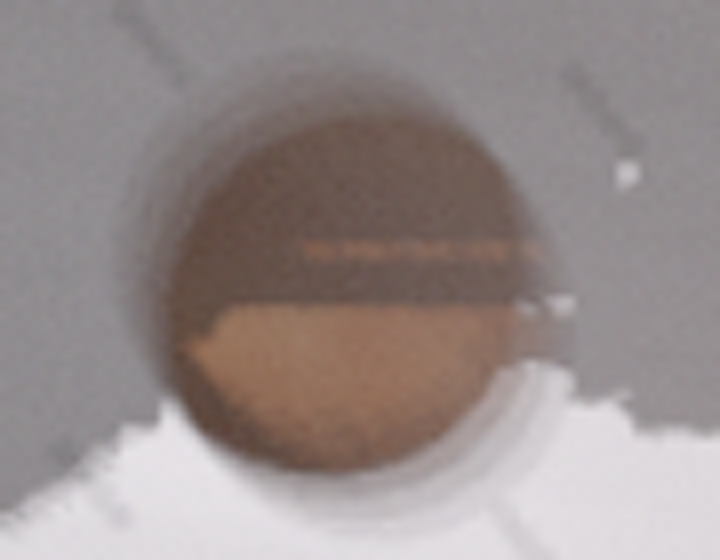

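Run:
```python
from h import *
for i in range(3): r.snapshot("scene")
s=st();c=r.get_calibration("wrist");a=r.snapshot("wrist");s=st()
a=a[:,:,::-1].copy();cv2.imwrite("pics/w2.png",a)
print(proj(c,[[.508,-.220,.026]],True))
cv2.imwrite("pics/w2c.png",cv2.resize(a[60:170,190:390],None,fx=4,fy=4,interpolation=cv2.INTER_CUBIC))
import pickle;pickle.dump(c,open("c2.pkl","wb"))
```

```text
t 1.35 pos [ 445.7 -231.3  235.7] R [[0.2223, -0.975, -0.0016], [-0.975, -0.2223, -0.0007], [0.0003, 0.0017, -1.0]] F [-0.73 -0.83 -0.26] M [-0.07  -0.005  0.046] op 0.599 q [ 0.48  0.53 -0.14  1.93  0.12  0.68 -1.08]
t 1.4 pos [ 444.6 -232.9  235.7] R [[0.2189, -0.9757, -0.0024], [-0.9757, -0.2189, -0.0013], [0.0008, 0.0026, -1.0]] F [ 0.3  -0.05  0.38] M [-0.03  -0.027 -0.039] op 0.6 q [ 0.48  0.53 -0.14  1.93  0.12  0.68 -1.08]
[[325.48800796 119.9363737 ]]
```

View pics/w2c.png

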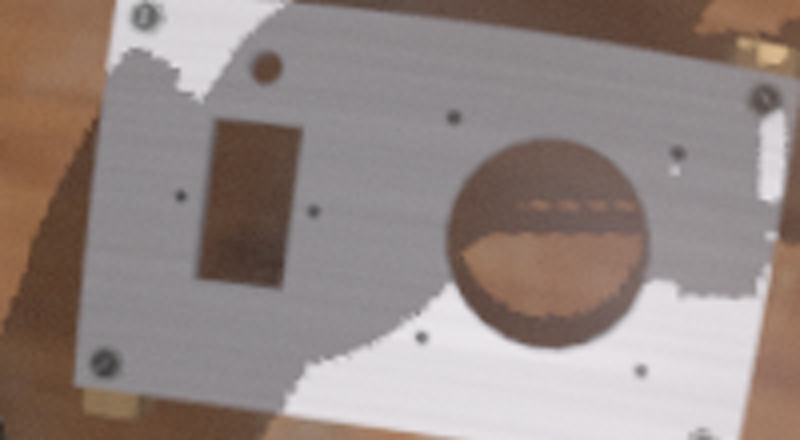

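Run:
```python
from h import *
import pickle;c=pickle.load(open("c2.pkl","rb"))
p=crop2uv([(447,240),(650,243),(548,137),(549,348),(476,170),(478,315),(621,170),(621,315)],4,190,60)
X=unproj(c,p,.026,True);ce,R=circ(X);print(ce*1000,R*1000);print((np.linalg.norm(X[:,:2]-ce,axis=1)*1000).round(1))
S=unproj(c,crop2uv([(145,17),(765,98),(700,435),(105,363)],4,190,60),.029,True);print(S*1000,S.mean(0)*1000)
```

```text
[ 507.96235253 -221.57025674] 29.462649332112136
[29.  28.8 30.3 30.5 29.4 29.1 29.3 29.4]
[[ 550.46154293  -92.77010903   29.        ]
 [ 563.26160993 -271.43066121   29.        ]
 [ 463.88347785 -276.83675256   29.        ]
 [ 447.47557181 -100.0115681    29.        ]] [ 506.27055063 -185.26227273   29.        ]
```

>>> play_rows --pt "0.65 -45 -14.6 10 0 0 0" --pt "0.65 -45 -14.6 10 0 0 0" --pt "0.65 -45 -14.6 10 0 0 0" --pt "0.65 -45 -14.6 10 0 0 0" --pt "0.65 -45 -14.6 10 0 0 0" --pt "0.65 -35 -12 10 0 0 0" --pt "0.65 -12.5 -4 10 0 0 0" --pt "0.65 0 0 2 0 0 0"

```text
clock: 2.4
tool_pos: [0.4733, 0.0389, 0.1597]
eef_rot: [0.769, -0.639, 0.003, 0.005]
contact_force: [0.7, -0.1, -0.6]
opening: 0.649
```

Run:
```python
from h import *
r.snapshot("scene")
s=st();c=r.get_calibration("wrist");a=r.snapshot("wrist");s=st()
a=a[:,:,::-1].copy();cv2.imwrite("pics/w3.png",a)
print(proj(c,[[.4733,.0544,.116],[.4733,.0544,.05],[.501,.0358,.046],[.4846,.1082,.046]],True))
mv([473.3,54.4,150],s,-77.3)
import pickle;pickle.dump(c,open("c3.pkl","wb"))
```

```text
t 2.45 pos [473.2  38.  159.8] R [[0.1816, -0.9834, -0.0032], [-0.9833, -0.1815, -0.0121], [0.0114, 0.0053, -0.9999]] F [0.02 0.38 0.22] M [-0.045  0.04  -0.016] op 0.65 q [-0.16  0.63 -0.04  2.09  0.08  0.43 -1.65]
t 2.5 pos [473.4  37.7 160.2] R [[0.1808, -0.9835, -0.0027], [-0.9834, -0.1808, -0.0121], [0.0114, 0.0049, -0.9999]] F [ 0.11  0.25 -0.4 ] M [ 0.017  0.005 -0.027] op 0.649 q [-0.16  0.63 -0.04  2.09  0.08  0.43 -1.65]
[[296.91721814 222.20398283]
 [302.47496101 194.49239964]
 [329.62853892 166.18803526]
 [244.27182406 170.48861107]]
shift [-16.5, -3.0, 10.0] [0.0051, -0.0113, -0.0399]
```

View pics/w3.png

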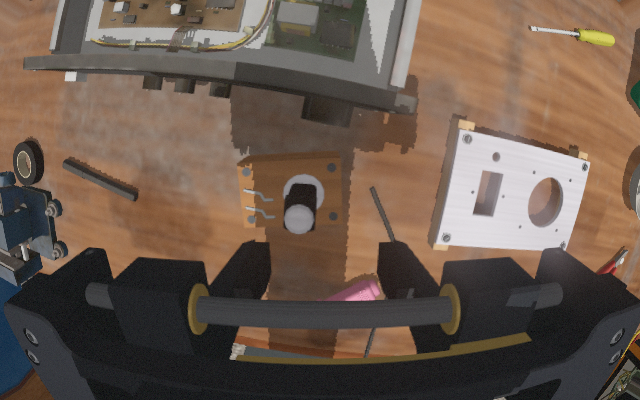

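Run:
```python
from h import *
a=cv2.imread("pics/w3.png")
cv2.imwrite("pics/w3c.png",cv2.resize(a[145:245,230:350],None,fx=6,fy=6,interpolation=cv2.INTER_CUBIC))
```

```text
(no output)
```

View pics/w3c.png

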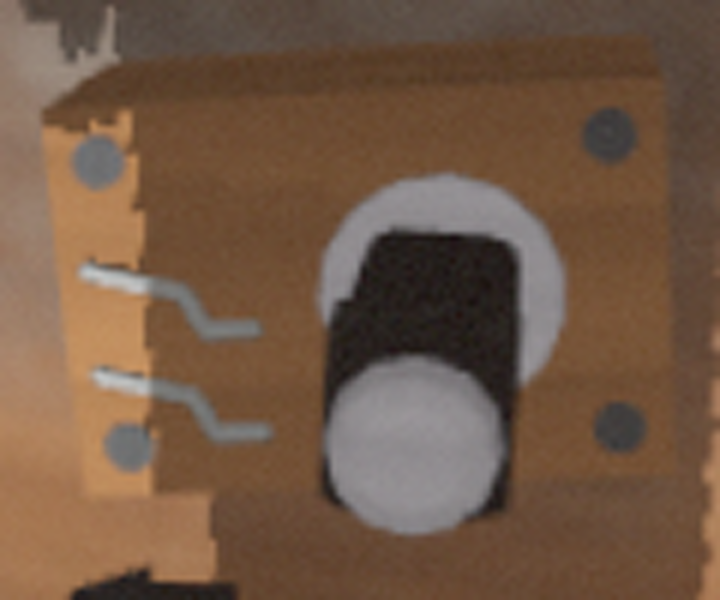

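Run:
```python
from h import *
import pickle;c=pickle.load(open("c3.pkl","rb"))
f=lambda p,z:unproj(c,crop2uv(p,6,230,145),z,True)*1000
print("cap",f([(414,445),(326,445),(502,445),(414,357),(414,534)],.116))
print("guard",f([(443,296),(318,296),(567,296),(443,173)],.05))
S=f([(97,160),(610,133),(620,428),(129,446)],.046);print("screws",S,S.mean(0))
ang=lambda d:np.rad2deg(np.arctan2(d[1],d[0]))
print(ang(S[1]-S[0]),ang(S[2]-S[3]))
H=f([(322,500),(505,514)],.108);print(H,np.linalg.norm(H[1]-H[0]),ang(H[1]-H[0]))
H=f([(385,232),(515,242)],.05);print(H,np.linalg.norm(H[1]-H[0]),ang(H[1]-H[0]))
H=f([(520,260),(520,370)],.05);print(H,ang(H[1]-H[0]))
```

```text
cap [[475.89298518  53.69460874 116.        ]
 [474.13500051  63.19767551 116.        ]
 [477.62145027  44.25323412 116.        ]
 [485.84229682  55.26624665 116.        ]
 [465.46057141  52.07246156 116.        ]]
guard [[473.95128916  53.6861369   50.        ]
 [470.76202762  71.41705423  50.        ]
 [477.11193041  36.23030522  50.        ]
 [491.69118066  56.64723816  50.        ]]
screws [[484.1445424  106.79645074  46.        ]
 [500.7707268   34.35040307  46.        ]
 [457.36412497  24.52353301  46.        ]
 [441.05374499  96.99765569  46.        ]] [470.83328479  65.66701063  46.        ]
-77.07458491158076 -77.31683059466481
[[464.21759101  63.18457356 108.        ]
 [466.35242435  42.13640203 108.        ]] 21.156158397243345 -84.20851947034822
[[481.80493865  63.35672753  50.        ]
 [483.62587087  44.93214377  50.        ]] 18.514347977105107 -84.3556926272193
[[481.15251996  43.77196483  50.        ]
 [464.9525035   40.89883234  50.        ]] -169.94295844427768
```

Run:
```python
from h import *
mv([474.3,54,130],yaw=-83)
```

```text
shift [-16.2, -4.0, 30.0] [0.0045, -0.0116, 0.0596]
```

>>> play_rows --pt "0.65 -9 -2.2 5 0.0045 -0.0116 0.03" --pt "0.65 -7 -1.8 10 0 0 0.03" --pt "0.65 0 0 20 0 0 0" --pt "0.65 0 0 20 0 0 0" --pt "0.65 0 0 15 0 0 0" --pt "0.65 0 0 12 0 0 0" --pt "0.65 0 0 6 0 0 0" --pt "0.65 0 0 3 0 0 0" --grip_force 60

```text
clock: 3.5
tool_pos: [0.4761, 0.0521, 0.065]
eef_rot: [0.743, -0.669, 0.001, -0.001]
contact_force: [-0.2, -0.1, 0.5]
opening: 0.647
```

Run:
```python
from h import *
s=st()
mv([474.3,54,58],yaw=-83)
c=r.get_calibration("wrist");a=r.snapshot("wrist");cv2.imwrite("pics/w4.png",a[:,:,::-1])
```

```text
t 3.5 pos [476.1  52.1  65. ] R [[0.1054, -0.9944, 0.003], [-0.9944, -0.1054, 0.0], [0.0003, -0.003, -1.0]] F [-0.17 -0.09  0.53] M [ 0.007  0.039 -0.006] op 0.647 q [-0.2   0.82 -0.01  2.14  0.05  0.18 -1.72]
shift [-2.1, 1.6, 7.0] [-0.003, -0.0003, -0.0166]
```

View pics/w4.png

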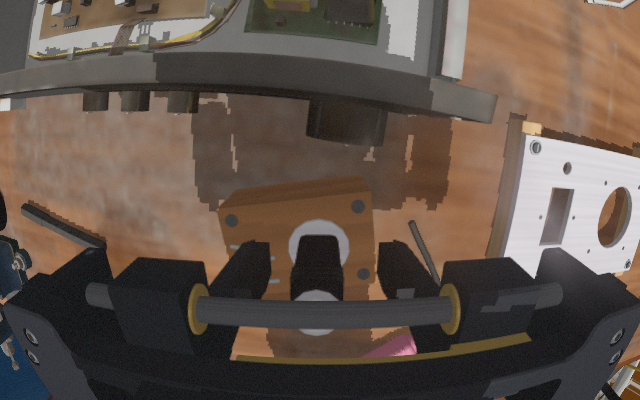

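>>> play_rows --pt "0.65 -2 1.5 5 -0.003 0 -0.012" --pt "0.65 0 0 2 0 0 0" --pt "0.3 0 0 0 0 0 0" --pt "0.2 0 0 0 0 0 0" --pt "0.1 0 0 0 0 0 0" --pt "0.1 0 0 0 0 0 0" --pt "0.1 0 0 0 0 0 0" --pt "0.1 0 0 0 0 0 0"

```text
clock: 4.55
tool_pos: [0.475, 0.0542, 0.0585]
eef_rot: [0.748, -0.664, 0.001, -0.001]
contact_force: [-0.5, 0.1, -1.0]
opening: 0.246
```

Run:
```python
from h import *
s=st()
mv([474.3,54,58],yaw=-83)
c=r.get_calibration("wrist");a=r.snapshot("wrist");cv2.imwrite("pics/w5.png",a[150:350,200:440,::-1].repeat(3,0).repeat(3,1))
```

```text
t 4.55 pos [475.   54.2  58.5] R [[0.1178, -0.993, 0.0019], [-0.993, -0.1178, 0.0002], [0.0, -0.0019, -1.0]] F [-0.54  0.07 -1.04] M [0.047 0.037 0.018] op 0.246 q [-0.2   0.84 -0.01  2.14  0.06  0.17 -1.72]
shift [0.1, 0.7, 0.5] [-0.0019, -0.0, -0.0041]
```

View pics/w5.png

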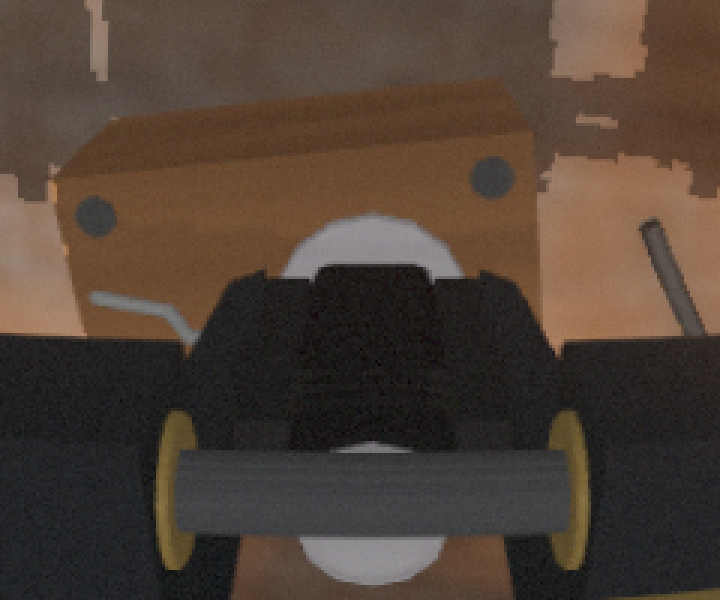

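>>> play_rows --pt "0.1 0 0 -8 0 0 0" --pt "0.1 0 0 -20 0 0 0" --pt "0.1 0 0 -25 0 0 0" --pt "0.1 0 0 -20 0 0 0" --pt "0.1 20 0 0 0 0 0" --pt "0.1 40 0 0 0 0 0" --pt "0.1 40 0 0 0 0 0" --pt "0.1 25 0 0 0 0 0"

```text
clock: 5.6
tool_pos: [0.4901, -0.0707, 0.1372]
eef_rot: [0.75, -0.662, 0.001, -0.002]
contact_force: [0.3, 0.1, -1.2]
opening: 0.244
```

Run:
```python
from h import *
s=st()
mv([507,-221,100],yaw=-83)
c=r.get_calibration("wrist");a=r.snapshot("wrist");cv2.imwrite("pics/w6.png",a[150:350,200:440,::-1].repeat(3,0).repeat(3,1))
c=r.get_calibration("scene");a=r.snapshot("scene");u=proj(c,np.array(s["tool_pos"])[None])[0].astype(int);print(u)
cv2.imwrite("pics/s6.png",cv2.resize(a[u[1]-50:u[1]+50,u[0]-60:u[0]+60,::-1],None,fx=6,fy=6,interpolation=cv2.INTER_CUBIC))
```

```text
t 5.6 pos [490.1 -70.7 137.2] R [[0.1243, -0.9922, 0.0037], [-0.9922, -0.1243, 0.001], [-0.0005, -0.0038, -1.0]] F [ 0.33  0.13 -1.21] M [ 0.052 -0.019 -0.001] op 0.244 q [ 0.1   0.69 -0.07  2.05  0.12  0.4  -1.52]
shift [151.3, 2.1, 37.1] [-0.0038, 0.0006, 0.0025]
[333 195]
```

View pics/w6.png

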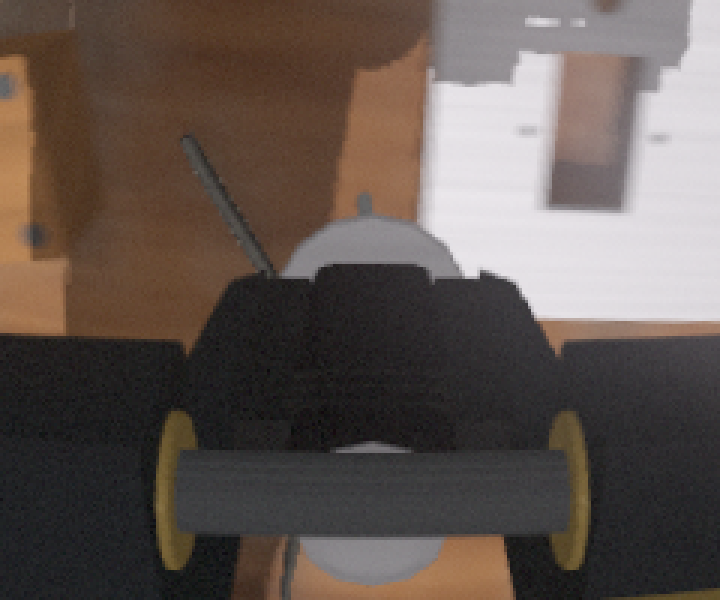

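View pics/s6.png

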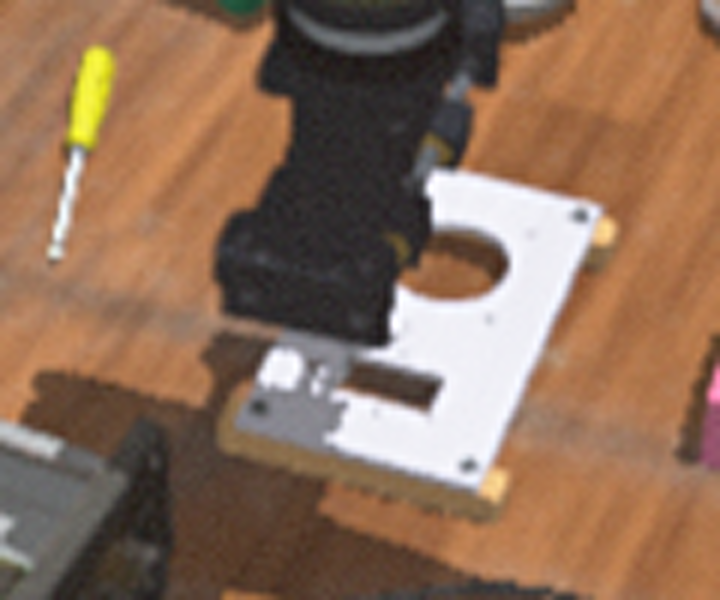

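Run:
```python
from h import *
c=r.get_calibration("wrist");s=st();T=np.array(s["tool_pos"])
Rm=Ro.from_quat(s["eef_rot"])
uv=np.array([[200+365/3,150+195/3],[200+365/3,150+205/3],[200+371/3,150+212/3]])
for z in (.137-.0125-.034,.137-.0125-.030): print(Rm.inv().apply(unproj(c,uv,z,True)-T)*1000)
print(Rm.inv().apply(unproj(c,uv,.137-.0085,True)-T)*1000)
```

```text
t 5.7 pos [490.2 -72.2 137.1] R [[0.1203, -0.9927, 0.004], [-0.9927, -0.1203, -0.0003], [0.0008, -0.0039, -1.0]] F [ 0.92 -0.92 -0.24] M [ 0.023  0.01  -0.02 ] op 0.248 q [ 0.1   0.69 -0.07  2.05  0.12  0.4  -1.52]
[[-0.33177901 -7.26023391 46.66090897]
 [-0.3370235  -4.92006906 46.65167464]
 [ 0.98755485 -3.27147685 46.6462686 ]]
[[-0.29752392 -8.6740158  42.66648102]
 [-0.30265972 -6.38234614 42.65743805]
 [ 0.99446941 -4.76791767 42.65214405]]
[[-6.35564323e-03 -2.06911618e+01  8.71384347e+00]
 [-1.05676593e-02 -1.88117013e+01  8.70642709e+00]
 [ 1.05324317e+00 -1.74876647e+01  8.70208533e+00]]
```

>>> play_rows --pt "0.1 30 0 0 0 0 0" --pt "0.1 45 1 5 -0.003 0 0" --pt "0.1 45 1 5 0 0 0" --pt "0.1 28 0 5 0 0 0" --pt "0.1 3 0 5 0 0 0.12" --pt "0.1 0 0 5 0 0 0.178" --pt "0.1 0 0 5 0 0 0.178" --pt "0.1 0 0 5 0 0 0.178"

```text
clock: 6.7
tool_pos: [0.5089, -0.2152, 0.1029]
eef_rot: [-0.492, 0.871, 0.002, 0.003]
contact_force: [-0.1, -0.8, -1.5]
opening: 0.245
```

>>> play_rows --pt "0.1 0 0 0 0 0 0.178" --pt "0.1 0 0 0 0 0 0.178" --pt "0.1 0 0 0 0 0 0.178" --pt "0.1 0 0 0 0 0 0.178" --pt "0.1 0 0 0 0 0 0.178" --pt "0.1 0 0 0 0 0 0.178" --pt "0.1 0 0 0 0 0 0.178" --pt "0.1 0 0 0 0 0 0.05"

```text
clock: 7.7
tool_pos: [0.5108, -0.1989, 0.1034]
eef_rot: [0.148, 0.989, 0.009, -0.001]
contact_force: [-0.6, -0.1, -1.8]
opening: 0.244
```

Run:
```python
from h import *
s=st()
mv([508,-221,100],yaw=165)
c=r.get_calibration("wrist");a=r.snapshot("wrist");cv2.imwrite("pics/w7.png",a[150:350,200:440,::-1].repeat(3,0).repeat(3,1))
```

```text
t 7.7 pos [ 510.8 -198.9  103.4] R [[-0.9563, 0.2924, 0.0008], [0.2924, 0.9561, 0.0187], [0.0047, 0.0182, -0.9998]] F [-0.59 -0.05 -1.81] M [ 0.128 -0.046 -0.009] op 0.244 q [ 0.09  0.83  0.36  1.92 -0.61  0.51 -2.55]
shift [-3.8, -22.0, 3.0] [0.0182, -0.0044, -0.035]
```

View pics/w7.png

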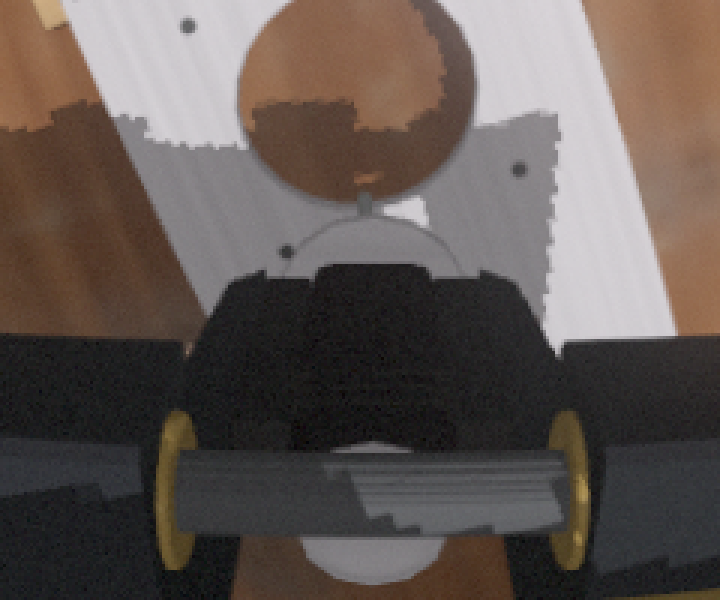

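Run:
```python
from h import *
s=st()
mv([506.5,-203,62],yaw=172)
```

```text
t 7.75 pos [ 510.8 -198.8  103.4] R [[-0.9562, 0.2928, 0.0008], [0.2927, 0.956, 0.019], [0.0048, 0.0184, -0.9998]] F [ 0.29  0.37 -1.45] M [ 0.098 -0.101 -0.023] op 0.244 q [ 0.09  0.83  0.36  1.92 -0.61  0.51 -2.55]
shift [2.7, -6.1, 41.3] [0.0187, -0.0034, -0.1575]
```

>>> play_rows --pt "0.1 2.5 -4 0 0.0187 -0.003 -0.08" --pt "0.1 0 -2 0 0 0 -0.08" --pt "0.1 0 0 4 0 0 0" --pt "0.1 0 0 8 0 0 0" --pt "0.1 0 0 10 0 0 0" --pt "0.1 0 0 10 0 0 0" --pt "0.1 0 0 7 0 0 0" --pt "0.1 0 0 2 0 0 0"

```text
clock: 8.75
tool_pos: [0.5068, -0.2007, 0.0588]
eef_rot: [0.062, 0.998, 0.001, -0.001]
contact_force: [-0.1, -0.5, -1.0]
opening: 0.244
```

Run:
```python
from h import *
s=st()
mv([506.5,-203,62],yaw=172);mv([505.4,-185.1,62])
```

```text
t 8.75 pos [ 506.8 -200.7   58.8] R [[-0.9923, 0.1242, -0.0021], [0.1242, 0.9923, 0.0025], [0.0024, 0.0022, -1.0]] F [-0.11 -0.54 -0.96] M [ 0.118 -0.016  0.004] op 0.244 q [ 0.14  0.89  0.26  1.94 -0.58  0.38 -2.41]
shift [0.0, -2.3, -3.2] [0.0022, -0.0025, 0.0151]
shift [3.4, 15.3, -3.1]
```

>>> play_rows --pt "0.1 1 3 -3 0 0 0" --pt "0.1 1 4 0 0 0 0" --pt "0.1 1 4 0 0 0 0" --pt "0.1 0 2 0 0 0 0" --pt "0.1 0 1 0 0 0 0" --pt "0.1 0 1 0 0 0 0" --pt "0.1 0 1 0 0 0 0" --pt "0.1 0 1 0 0 0 0"

```text
clock: 9.75
tool_pos: [0.5064, -0.185, 0.063]
eef_rot: [0.063, 0.998, -0.001, 0.0]
contact_force: [-1.1, -3.0, -1.1]
opening: 0.241
```

Run:
```python
from h import *
s=st()
mv([505.4,-185.1,62],yaw=172)
c=r.get_calibration("wrist");a=r.snapshot("wrist");cv2.imwrite("pics/w8.png",a[150:350,200:440,::-1].repeat(3,0).repeat(3,1));st()
```

```text
t 9.75 pos [ 506.4 -185.    63. ] R [[-0.992, 0.1259, 0.0002], [0.1259, 0.992, -0.0021], [-0.0005, -0.002, -1.0]] F [-1.14 -3.   -1.11] M [-0.605 -0.027 -0.026] op 0.241 q [ 0.11  0.88  0.26  1.96 -0.59  0.37 -2.43]
shift [1.0, -0.2, 1.0] [-0.002, 0.0005, 0.0134]
t 9.8 pos [ 506.5 -184.9   63. ] R [[-0.9921, 0.1258, 0.0003], [0.1258, 0.9921, -0.0021], [-0.0005, -0.0021, -1.0]] F [-0.98 -2.95 -1.85] M [-0.685  0.088  0.022] op 0.245 q [ 0.11  0.88  0.26  1.96 -0.59  0.37 -2.43]
```

View pics/w8.png

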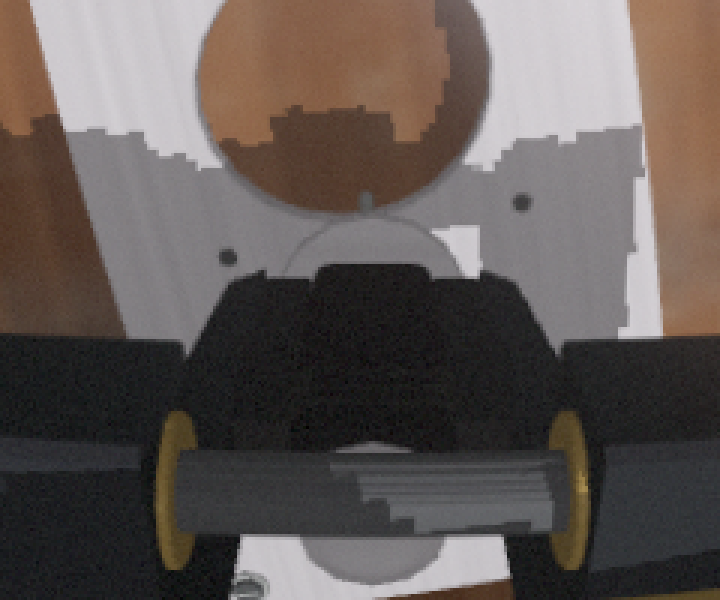

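```bash
cat > sw.py <<'E'
import sys
from h import *
ds=float(sys.argv[1]);b=float(sys.argv[2]);wz=float(sys.argv[3]);C=np.array([508.,-221.])
s=r.get_state();p=np.array(s["tool_pos"])*1000;Rm=Ro.from_quat(s["eef_rot"]).as_matrix()
d=p[:2]-C;rho=np.hypot(*d);th=np.arctan2(d[1],d[0]);F=np.array(s["contact_force"])
u=d/rho;t=np.array([u[1],-u[0]])
yaw=np.arctan2(Rm[1,0],Rm[0,0])
print(f"t {s['clock']:.2f} rho {rho:.1f} ang {(94.1-np.degrees(th))%360:.1f} z {p[2]:.1f} Fout {F[:2]@u:.2f} Ftan {F[:2]@t:.2f} Fz {F[2]:.1f} yaw {np.degrees(yaw):.1f} op {s['opening']:.3f} q7 {s['q'][6]:.2f} q {np.round(s['q'],2)}")
Rt=Ro.from_matrix(np.array([[np.cos(yaw),np.sin(yaw),0],[np.sin(yaw),-np.cos(yaw),0],[0,0,-1]]))
rv=(Ro.from_matrix(Rm).inv()*Rt).as_rotvec()
zerr=p[2]-62
for i in range(8):
    a=th-(i+.5)*ds/36;uu=np.array([np.cos(a),np.sin(a)]);tt=np.array([uu[1],-uu[0]]);w=ds*tt+b*uu
    y=yaw-wz*i;ex=np.array([np.cos(y),np.sin(y)]);ey=np.array([np.sin(y),-np.cos(y)])
    z=zerr/4 if i<3 else 0
    o=rv[:2] if i==0 else (0,0)
    print("[0.1, %.1f, %.1f, %.1f, %.3f, %.3f, %.3f]"%(w@ex,w@ey,z,o[0],o[1],wz),end=", ")
print()
E
python3 sw.py 1.2 1.4 -0.008
```

```text
t 9.80 rho 36.1 ang 1.6 z 63.0 Fout -2.90 Ftan -1.11 Fz -1.9 yaw 172.8 op 0.245 q7 -2.43 q [ 0.11  0.88  0.26  1.96 -0.59  0.37 -2.43]
[0.1, -1.0, 1.6, 0.2, -0.002, 0.001, -0.008], [0.1, -1.0, 1.5, 0.2, 0.000, 0.000, -0.008], [0.1, -1.1, 1.5, 0.2, 0.000, 0.000, -0.008], [0.1, -1.2, 1.4, 0.0, 0.000, 0.000, -0.008], [0.1, -1.2, 1.4, 0.0, 0.000, 0.000, -0.008], [0.1, -1.3, 1.3, 0.0, 0.000, 0.000, -0.008], [0.1, -1.3, 1.3, 0.0, 0.000, 0.000, -0.008], [0.1, -1.4, 1.2, 0.0, 0.000, 0.000, -0.008],
```

>>> play_rows --pt "0.1 -1.0 1.6 0.2 -0.002 0.001 -0.008" --pt "0.1 -1.0 1.5 0.2 0 0 -0.008" --pt "0.1 -1.1 1.5 0.2 0 0 -0.008" --pt "0.1 -1.2 1.4 0 0 0 -0.008" --pt "0.1 -1.2 1.4 0 0 0 -0.008" --pt "0.1 -1.3 1.3 0 0 0 -0.008" --pt "0.1 -1.3 1.3 0 0 0 -0.008" --pt "0.1 -1.4 1.2 0 0 0 -0.008"

```text
clock: 10.8
tool_pos: [0.5112, -0.1847, 0.0628]
eef_rot: [0.034, 0.999, -0.006, -0.004]
contact_force: [-2.5, -3.9, -0.8]
opening: 0.245
```

```bash
python3 sw.py 1.4 1.6 -0.012
```

```text
t 10.80 rho 36.5 ang 9.2 z 62.8 Fout -4.15 Ftan -2.15 Fz -0.8 yaw 176.1 op 0.245 q7 -2.41 q [ 0.09  0.89  0.28  1.95 -0.56  0.38 -2.41]
[0.1, -1.5, 1.5, 0.2, -0.013, -0.007, -0.012], [0.1, -1.5, 1.5, 0.2, 0.000, 0.000, -0.012], [0.1, -1.6, 1.4, 0.2, 0.000, 0.000, -0.012], [0.1, -1.7, 1.3, 0.0, 0.000, 0.000, -0.012], [0.1, -1.7, 1.2, 0.0, 0.000, 0.000, -0.012], [0.1, -1.8, 1.1, 0.0, 0.000, 0.000, -0.012], [0.1, -1.9, 1.0, 0.0, 0.000, 0.000, -0.012], [0.1, -1.9, 0.9, 0.0, 0.000, 0.000, -0.012],
```

```bash
python3 sw.py 2.2 1.4 -0.010
```

```text
t 10.80 rho 36.5 ang 9.2 z 62.8 Fout -4.15 Ftan -2.15 Fz -0.8 yaw 176.1 op 0.245 q7 -2.41 q [ 0.09  0.89  0.28  1.95 -0.56  0.38 -2.41]
[0.1, -2.3, 1.3, 0.2, -0.013, -0.007, -0.010], [0.1, -2.4, 1.1, 0.2, 0.000, 0.000, -0.010], [0.1, -2.4, 1.0, 0.2, 0.000, 0.000, -0.010], [0.1, -2.5, 0.8, 0.0, 0.000, 0.000, -0.010], [0.1, -2.5, 0.6, 0.0, 0.000, 0.000, -0.010], [0.1, -2.6, 0.4, 0.0, 0.000, 0.000, -0.010], [0.1, -2.6, 0.2, 0.0, 0.000, 0.000, -0.010], [0.1, -2.6, 0.0, 0.0, 0.000, 0.000, -0.010],
```

```bash
sed -i 's|(i+.5)\*ds/36|(i+.5)*(ds-.6)/36|' sw.py; python3 sw.py 2.2 1.4 -0.010
```

```text
t 10.80 rho 36.5 ang 9.2 z 62.8 Fout -4.15 Ftan -2.15 Fz -0.8 yaw 176.1 op 0.245 q7 -2.41 q [ 0.09  0.89  0.28  1.95 -0.56  0.38 -2.41]
[0.1, -2.3, 1.3, 0.2, -0.013, -0.007, -0.010], [0.1, -2.3, 1.2, 0.2, 0.000, 0.000, -0.010], [0.1, -2.4, 1.1, 0.2, 0.000, 0.000, -0.010], [0.1, -2.4, 0.9, 0.0, 0.000, 0.000, -0.010], [0.1, -2.5, 0.8, 0.0, 0.000, 0.000, -0.010], [0.1, -2.5, 0.6, 0.0, 0.000, 0.000, -0.010], [0.1, -2.6, 0.5, 0.0, 0.000, 0.000, -0.010], [0.1, -2.6, 0.4, 0.0, 0.000, 0.000, -0.010],
```

>>> play_rows --pt "0.1 -2.3 1.3 0.2 -0.013 -0.007 -0.01" --pt "0.1 -2.3 1.2 0.2 0 0 -0.01" --pt "0.1 -2.4 1.1 0.2 0 0 -0.01" --pt "0.1 -2.4 0.9 0 0 0 -0.01" --pt "0.1 -2.5 0.8 0 0 0 -0.01" --pt "0.1 -2.5 0.6 0 0 0 -0.01" --pt "0.1 -2.6 0.5 0 0 0 -0.01" --pt "0.1 -2.6 0.4 0 0 0 -0.01"

```text
clock: 11.8
tool_pos: [0.5195, -0.1864, 0.0618]
eef_rot: [-0.004, 1.0, -0.003, -0.009]
contact_force: [-3.9, -4.4, 0.5]
opening: 0.241
```

```bash
python3 sw.py 2.2 1.4 -0.010
```

```text
t 11.80 rho 36.5 ang 22.5 z 61.8 Fout -5.45 Ftan -2.32 Fz 0.5 yaw -179.6 op 0.241 q7 -2.38 q [ 0.1   0.9   0.28  1.91 -0.52  0.42 -2.38]
[0.1, -2.5, 0.6, -0.1, -0.007, -0.019, -0.010], [0.1, -2.6, 0.4, -0.1, 0.000, 0.000, -0.010], [0.1, -2.6, 0.3, -0.1, 0.000, 0.000, -0.010], [0.1, -2.6, 0.1, 0.0, 0.000, 0.000, -0.010], [0.1, -2.6, -0.0, 0.0, 0.000, 0.000, -0.010], [0.1, -2.6, -0.1, 0.0, 0.000, 0.000, -0.010], [0.1, -2.6, -0.3, 0.0, 0.000, 0.000, -0.010], [0.1, -2.6, -0.4, 0.0, 0.000, 0.000, -0.010],
```

>>> play_rows --pt "0.1 -2.5 0.5 -0.1 -0.007 -0.019 -0.01" --pt "0.1 -2.6 0.3 -0.1 0 0 -0.01" --pt "0.1 -2.6 0.2 -0.1 0 -0.003 -0.01" --pt "0.1 -2.6 0.1 0 0 -0.003 -0.01" --pt "0.1 -2.6 -0.1 0 0 -0.003 -0.01" --pt "0.1 -2.6 -0.2 0 0 -0.003 -0.01" --pt "0.1 -2.6 -0.4 0 0 0 -0.01" --pt "0.1 -2.6 -0.5 0 0 0 -0.01"

```text
clock: 12.8
tool_pos: [0.5251, -0.189, 0.0605]
eef_rot: [-0.043, 0.999, 0.001, -0.008]
contact_force: [-3.8, -2.7, 0.1]
opening: 0.245
```

```bash
python3 sw.py 2.4 1.2 -0.010
```

```text
t 12.80 rho 36.3 ang 32.2 z 60.5 Fout -4.14 Ftan -2.04 Fz 0.1 yaw -175.1 op 0.245 q7 -2.33 q [ 0.12  0.9   0.25  1.89 -0.49  0.43 -2.33]
[0.1, -2.7, -0.4, -0.4, 0.004, -0.015, -0.010], [0.1, -2.6, -0.5, -0.4, 0.000, 0.000, -0.010], [0.1, -2.6, -0.7, -0.4, 0.000, 0.000, -0.010], [0.1, -2.5, -0.8, 0.0, 0.000, 0.000, -0.010], [0.1, -2.5, -1.0, 0.0, 0.000, 0.000, -0.010], [0.1, -2.4, -1.1, 0.0, 0.000, 0.000, -0.010], [0.1, -2.4, -1.3, 0.0, 0.000, 0.000, -0.010], [0.1, -2.3, -1.4, 0.0, 0.000, 0.000, -0.010],
```

```bash
sed -i 's|z=zerr/4 if i<3 else 0|z=zerr/5 if i<6 else 0|' sw.py; python3 sw.py 2.9 1.4 -0.010
```

```text
t 12.80 rho 36.3 ang 32.2 z 60.5 Fout -4.14 Ftan -2.04 Fz 0.1 yaw -175.1 op 0.245 q7 -2.33 q [ 0.12  0.9   0.25  1.89 -0.49  0.43 -2.33]
[0.1, -3.2, -0.5, -0.3, 0.004, -0.015, -0.010], [0.1, -3.1, -0.7, -0.3, 0.000, 0.000, -0.010], [0.1, -3.1, -1.0, -0.3, 0.000, 0.000, -0.010], [0.1, -3.0, -1.2, -0.3, 0.000, 0.000, -0.010], [0.1, -2.9, -1.4, -0.3, 0.000, 0.000, -0.010], [0.1, -2.8, -1.6, -0.3, 0.000, 0.000, -0.010], [0.1, -2.7, -1.8, 0.0, 0.000, 0.000, -0.010], [0.1, -2.5, -2.0, 0.0, 0.000, 0.000, -0.010],
```

>>> play_rows --pt "0.1 -3.2 -0.5 -0.3 0.004 -0.015 -0.01" --pt "0.1 -3.1 -0.7 -0.3 0 0 -0.01" --pt "0.1 -3.1 -0.9 -0.3 0 -0.003 -0.01" --pt "0.1 -3.0 -1.1 -0.3 0 -0.003 -0.01" --pt "0.1 -2.9 -1.3 -0.3 0 -0.003 -0.01" --pt "0.1 -2.8 -1.5 -0.3 0 -0.003 -0.01" --pt "0.1 -2.7 -1.7 0 0 0 -0.01" --pt "0.1 -2.6 -1.8 0 0 0 -0.01"

```text
clock: 13.8
tool_pos: [0.5315, -0.1934, 0.0591]
eef_rot: [-0.084, 0.996, 0.007, -0.012]
contact_force: [-4.0, -2.2, -0.1]
opening: 0.245
```

```bash
python3 sw.py 2.9 1.4 -0.010
```

```text
t 13.80 rho 36.3 ang 44.6 z 59.1 Fout -4.30 Ftan -1.60 Fz -0.1 yaw -170.4 op 0.245 q7 -2.28 q [ 0.13  0.91  0.24  1.86 -0.45  0.46 -2.28]
[0.1, -2.9, -1.4, -0.6, 0.015, -0.023, -0.010], [0.1, -2.8, -1.6, -0.6, 0.000, 0.000, -0.010], [0.1, -2.7, -1.8, -0.6, 0.000, 0.000, -0.010], [0.1, -2.5, -2.0, -0.6, 0.000, 0.000, -0.010], [0.1, -2.4, -2.2, -0.6, 0.000, 0.000, -0.010], [0.1, -2.2, -2.4, -0.6, 0.000, 0.000, -0.010], [0.1, -2.0, -2.5, 0.0, 0.000, 0.000, -0.010], [0.1, -1.8, -2.7, 0.0, 0.000, 0.000, -0.010],
```

```bash
sed -i 's|z=zerr/5 if i<6 else 0|z=-0.4+zerr/7|; s|o=rv\[:2\] if i==0 else (0,0)|o=rv[:2]/4|' sw.py; python3 sw.py 2.9 1.4 -0.010
```

```text
t 13.80 rho 36.3 ang 44.6 z 59.1 Fout -4.30 Ftan -1.60 Fz -0.1 yaw -170.4 op 0.245 q7 -2.28 q [ 0.13  0.91  0.24  1.86 -0.45  0.46 -2.28]
[0.1, -2.9, -1.4, -0.8, 0.004, -0.006, -0.010], [0.1, -2.8, -1.6, -0.8, 0.004, -0.006, -0.010], [0.1, -2.7, -1.8, -0.8, 0.004, -0.006, -0.010], [0.1, -2.5, -2.0, -0.8, 0.004, -0.006, -0.010], [0.1, -2.4, -2.2, -0.8, 0.004, -0.006, -0.010], [0.1, -2.2, -2.4, -0.8, 0.004, -0.006, -0.010], [0.1, -2.0, -2.5, -0.8, 0.004, -0.006, -0.010], [0.1, -1.8, -2.7, -0.8, 0.004, -0.006, -0.010],
```

>>> play_rows --pt "0.1 -2.9 -1.4 -0.8 0.004 -0.006 -0.01" --pt "0.1 -2.8 -1.6 -0.8 0.004 -0.006 -0.01" --pt "0.1 -2.7 -1.8 -0.8 0.004 -0.006 -0.01" --pt "0.1 -2.5 -2.0 -0.8 0.004 -0.006 -0.01" --pt "0.1 -2.4 -2.1 -0.8 0.004 -0.006 -0.01" --pt "0.1 -2.3 -2.3 -0.8 0.004 -0.006 -0.01" --pt "0.1 -2.1 -2.4 -0.8 0.004 -0.006 -0.01" --pt "0.1 -2.0 -2.6 -0.8 0.004 -0.006 -0.01"

```text
clock: 14.8
tool_pos: [0.5365, -0.1981, 0.0599]
eef_rot: [-0.127, 0.992, 0.004, -0.005]
contact_force: [-3.8, -2.2, -1.4]
opening: 0.247
```

```bash
python3 sw.py 2.9 1.4 -0.010
```

```text
t 14.80 rho 36.5 ang 55.3 z 59.9 Fout -4.29 Ftan -0.66 Fz -1.4 yaw -165.4 op 0.247 q7 -2.22 q [ 0.15  0.91  0.22  1.85 -0.41  0.44 -2.22]
[0.1, -2.4, -2.1, -0.7, 0.002, -0.002, -0.010], [0.1, -2.2, -2.3, -0.7, 0.002, -0.002, -0.010], [0.1, -2.1, -2.5, -0.7, 0.002, -0.002, -0.010], [0.1, -1.9, -2.6, -0.7, 0.002, -0.002, -0.010], [0.1, -1.7, -2.8, -0.7, 0.002, -0.002, -0.010], [0.1, -1.5, -2.9, -0.7, 0.002, -0.002, -0.010], [0.1, -1.2, -3.0, -0.7, 0.002, -0.002, -0.010], [0.1, -1.0, -3.1, -0.7, 0.002, -0.002, -0.010],
```

```bash
sed -i 's|(i+.5)\*(ds-.6)/36|(i+.5)*.028|' sw.py; python3 sw.py 3.4 1.4 -0.010
```

```text
t 14.80 rho 36.5 ang 55.3 z 59.9 Fout -4.29 Ftan -0.66 Fz -1.4 yaw -165.4 op 0.247 q7 -2.22 q [ 0.15  0.91  0.22  1.85 -0.41  0.44 -2.22]
[0.1, -2.6, -2.6, -0.7, 0.002, -0.002, -0.010], [0.1, -2.5, -2.7, -0.7, 0.002, -0.002, -0.010], [0.1, -2.4, -2.8, -0.7, 0.002, -0.002, -0.010], [0.1, -2.3, -2.8, -0.7, 0.002, -0.002, -0.010], [0.1, -2.2, -2.9, -0.7, 0.002, -0.002, -0.010], [0.1, -2.1, -3.0, -0.7, 0.002, -0.002, -0.010], [0.1, -2.0, -3.1, -0.7, 0.002, -0.002, -0.010], [0.1, -1.9, -3.2, -0.7, 0.002, -0.002, -0.010],
```

>>> play_rows --pt "0.1 -2.6 -2.6 -0.7 0.002 -0.002 -0.01" --pt "0.1 -2.5 -2.7 -0.7 0.002 -0.002 -0.01" --pt "0.1 -2.4 -2.8 -0.7 0.002 -0.002 -0.01" --pt "0.1 -2.3 -2.8 -0.7 0.002 -0.002 -0.01" --pt "0.1 -2.2 -2.9 -0.7 0.002 -0.002 -0.01" --pt "0.1 -2.1 -3.0 -0.7 0.002 -0.002 -0.01" --pt "0.1 -2.0 -3.1 -0.7 0.002 -0.002 -0.01" --pt "0.1 -1.9 -3.2 -0.7 0.002 -0.002 -0.01"

```text
clock: 15.8
tool_pos: [0.5421, -0.2048, 0.06]
eef_rot: [-0.17, 0.985, 0.012, -0.015]
contact_force: [-6.4, 0.4, 0.2]
opening: 0.246
```

```bash
python3 sw.py 3.4 1.4 -0.010
```

```text
t 15.80 rho 37.7 ang 68.7 z 60.0 Fout -5.62 Ftan -3.12 Fz 0.2 yaw -160.4 op 0.246 q7 -2.17 q [ 0.17  0.92  0.21  1.8  -0.37  0.5  -2.17]
[0.1, -1.7, -3.3, -0.7, 0.007, -0.006, -0.010], [0.1, -1.6, -3.3, -0.7, 0.007, -0.006, -0.010], [0.1, -1.4, -3.4, -0.7, 0.007, -0.006, -0.010], [0.1, -1.3, -3.4, -0.7, 0.007, -0.006, -0.010], [0.1, -1.2, -3.5, -0.7, 0.007, -0.006, -0.010], [0.1, -1.0, -3.5, -0.7, 0.007, -0.006, -0.010], [0.1, -0.9, -3.6, -0.7, 0.007, -0.006, -0.010], [0.1, -0.8, -3.6, -0.7, 0.007, -0.006, -0.010],
```

>>> play_rows --pt "0.1 -1.4 -3.3 -0.7 0.007 -0.006 -0.01" --pt "0.1 -1.3 -3.3 -0.7 0.007 -0.006 -0.01" --pt "0.1 -1.1 -3.3 -0.7 0.006 -0.006 -0.01" --pt "0.1 -1.0 -3.3 -0.7 0.006 -0.006 -0.01" --pt "0.1 -0.9 -3.4 -0.7 0.006 -0.006 -0.01" --pt "0.1 -0.8 -3.4 -0.7 0.006 -0.006 -0.01" --pt "0.1 -0.7 -3.4 -0.7 0.006 -0.006 -0.01" --pt "0.1 -0.6 -3.4 -0.7 0.006 -0.006 -0.01"

```text
clock: 16.8
tool_pos: [0.5441, -0.2115, 0.0599]
eef_rot: [-0.216, 0.976, 0.01, -0.002]
contact_force: [-5.1, 0.4, -0.1]
opening: 0.244
```

```bash
python3 sw.py 3.4 1.2 -0.010
```

```text
t 16.80 rho 37.3 ang 79.4 z 59.9 Fout -4.86 Ftan -1.67 Fz -0.1 yaw -155.1 op 0.244 q7 -2.09 q [ 0.2   0.91  0.17  1.81 -0.34  0.46 -2.09]
[0.1, -0.5, -3.6, -0.7, 0.005, 0.000, -0.010], [0.1, -0.4, -3.6, -0.7, 0.005, 0.000, -0.010], [0.1, -0.3, -3.6, -0.7, 0.005, 0.000, -0.010], [0.1, -0.1, -3.6, -0.7, 0.005, 0.000, -0.010], [0.1, 0.0, -3.6, -0.7, 0.005, 0.000, -0.010], [0.1, 0.2, -3.6, -0.7, 0.005, 0.000, -0.010], [0.1, 0.3, -3.6, -0.7, 0.005, 0.000, -0.010], [0.1, 0.4, -3.6, -0.7, 0.005, 0.000, -0.010],
```

Steady; force 4–5 N. Continue with a slightly bigger tangential step.

>>> play_rows --pt "0.1 -0.5 -3.8 -0.7 0.006 0 -0.01" --pt "0.1 -0.4 -3.8 -0.7 0.006 0 -0.01" --pt "0.1 -0.3 -3.8 -0.7 0.006 0 -0.01" --pt "0.1 -0.1 -3.8 -0.7 0.006 0 -0.01" --pt "0.1 0 -3.8 -0.7 0.006 0 -0.01" --pt "0.1 0.2 -3.8 -0.7 0.006 0 -0.01" --pt "0.1 0.3 -3.8 -0.7 0.006 0 -0.01" --pt "0.1 0.4 -3.8 -0.7 0.006 0 -0.01"

```text
clock: 17.8
tool_pos: [0.5461, -0.2204, 0.0602]
eef_rot: [-0.261, 0.965, 0.005, -0.009]
contact_force: [-5.9, 1.1, -0.9]
opening: 0.246
```

```bash
python3 sw.py 3.6 1.2 -0.010
```

```text
t 17.80 rho 38.1 ang 93.2 z 60.2 Fout -5.84 Ftan -1.19 Fz -0.9 yaw -149.7 op 0.246 q7 -2.04 q [ 0.21  0.91  0.17  1.79 -0.29  0.48 -2.04]
[0.1, 0.8, -3.7, -0.7, 0.004, -0.004, -0.010], [0.1, 0.9, -3.7, -0.7, 0.004, -0.004, -0.010], [0.1, 1.1, -3.6, -0.7, 0.004, -0.004, -0.010], [0.1, 1.2, -3.6, -0.7, 0.004, -0.004, -0.010], [0.1, 1.3, -3.6, -0.7, 0.004, -0.004, -0.010], [0.1, 1.5, -3.5, -0.7, 0.004, -0.004, -0.010], [0.1, 1.6, -3.4, -0.7, 0.004, -0.004, -0.010], [0.1, 1.7, -3.4, -0.7, 0.004, -0.004, -0.010],
```

>>> play_rows --pt "0.1 0.6 -3.7 -0.7 0.004 -0.004 -0.01" --pt "0.1 0.7 -3.7 -0.7 0.004 -0.004 -0.01" --pt "0.1 0.9 -3.6 -0.7 0.004 -0.004 -0.01" --pt "0.1 1.0 -3.6 -0.7 0.004 -0.004 -0.01" --pt "0.1 1.1 -3.6 -0.7 0.004 -0.004 -0.01" --pt "0.1 1.3 -3.5 -0.7 0.004 -0.004 -0.01" --pt "0.1 1.4 -3.4 -0.7 0.004 -0.004 -0.01" --pt "0.1 1.5 -3.4 -0.7 0.004 -0.004 -0.01"

```text
clock: 18.8
tool_pos: [0.5452, -0.2268, 0.0605]
eef_rot: [-0.308, 0.951, 0.016, 0.002]
contact_force: [-4.8, 2.7, -0.1]
opening: 0.246
```

```bash
python3 sw.py 3.6 1.1 -0.010
python3 - <<'E'
from h import *
c=r.get_calibration("wrist");a=r.snapshot("wrist");cv2.imwrite("pics/w9.png",a[150:350,200:440,::-1].repeat(3,0).repeat(3,1))
E
```

```text
t 18.80 rho 37.6 ang 103.0 z 60.5 Fout -5.18 Ftan -1.94 Fz -0.1 yaw -144.1 op 0.246 q7 -1.95 q [ 0.27  0.91  0.11  1.79 -0.26  0.48 -1.95]
[0.1, 1.8, -3.3, -0.6, 0.007, 0.003, -0.010], [0.1, 1.9, -3.2, -0.6, 0.007, 0.003, -0.010], [0.1, 2.0, -3.2, -0.6, 0.007, 0.003, -0.010], [0.1, 2.2, -3.1, -0.6, 0.007, 0.003, -0.010], [0.1, 2.3, -3.0, -0.6, 0.007, 0.003, -0.010], [0.1, 2.4, -2.9, -0.6, 0.007, 0.003, -0.010], [0.1, 2.5, -2.8, -0.6, 0.007, 0.003, -0.010], [0.1, 2.6, -2.7, -0.6, 0.007, 0.003, -0.010],
```

View pics/w9.png

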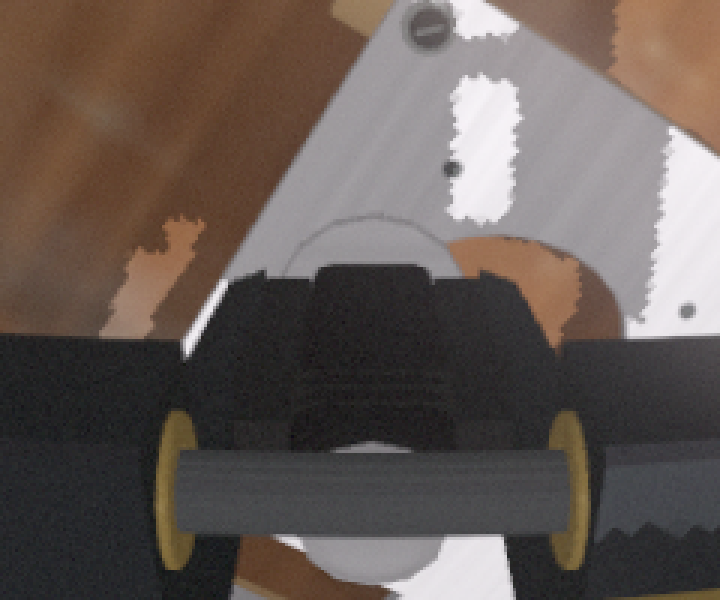

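>>> play_rows --pt "0.1 1.8 -3.4 -0.6 0.007 0.003 -0.01" --pt "0.1 1.9 -3.3 -0.6 0.007 0.003 -0.01" --pt "0.1 2.0 -3.3 -0.6 0.007 0.003 -0.01" --pt "0.1 2.2 -3.2 -0.6 0.007 0.003 -0.01" --pt "0.1 2.3 -3.1 -0.6 0.007 0.003 -0.01" --pt "0.1 2.4 -3.0 -0.6 0.007 0.003 -0.01" --pt "0.1 2.5 -2.9 -0.6 0.007 0.003 -0.01" --pt "0.1 2.6 -2.8 -0.6 0.007 0.003 -0.01"

```text
clock: 19.85
tool_pos: [0.5426, -0.2352, 0.0611]
eef_rot: [-0.354, 0.935, 0.004, -0.004]
contact_force: [-3.4, 4.3, -0.4]
opening: 0.249
```

```bash
python3 sw.py 3.8 1.1 -0.010
```

```text
t 19.85 rho 37.4 ang 116.3 z 61.1 Fout -4.81 Ftan -2.66 Fz -0.4 yaw -138.5 op 0.249 q7 -1.89 q [ 0.27  0.91  0.12  1.79 -0.21  0.47 -1.89]
[0.1, 3.0, -2.6, -0.5, 0.002, -0.001, -0.010], [0.1, 3.1, -2.5, -0.5, 0.002, -0.001, -0.010], [0.1, 3.1, -2.4, -0.5, 0.002, -0.001, -0.010], [0.1, 3.2, -2.3, -0.5, 0.002, -0.001, -0.010], [0.1, 3.3, -2.2, -0.5, 0.002, -0.001, -0.010], [0.1, 3.4, -2.0, -0.5, 0.002, -0.001, -0.010], [0.1, 3.5, -1.9, -0.5, 0.002, -0.001, -0.010], [0.1, 3.5, -1.8, -0.5, 0.002, -0.001, -0.010],
```

>>> play_rows --pt "0.1 3.0 -2.6 -0.5 0.002 -0.001 -0.01" --pt "0.1 3.1 -2.5 -0.5 0.002 -0.001 -0.01" --pt "0.1 3.1 -2.4 -0.5 0.002 -0.001 -0.01" --pt "0.1 3.2 -2.3 -0.5 0.002 -0.001 -0.01" --pt "0.1 3.3 -2.2 -0.5 0.002 -0.001 -0.01" --pt "0.1 3.4 -2.0 -0.5 0.002 -0.001 -0.01" --pt "0.1 3.5 -1.9 -0.5 0.002 -0.001 -0.01" --pt "0.1 3.5 -1.8 -0.5 0.002 -0.001 -0.01"

```text
clock: 20.85
tool_pos: [0.537, -0.2449, 0.0623]
eef_rot: [-0.399, 0.917, 0.014, 0.005]
contact_force: [-2.8, 5.1, -1.1]
opening: 0.247
```

```bash
python3 sw.py 3.8 1.1 -0.010
```

```text
t 20.85 rho 37.6 ang 133.6 z 62.3 Fout -5.41 Ftan -2.14 Fz -1.1 yaw -132.9 op 0.247 q7 -1.80 q [ 0.33  0.9   0.06  1.79 -0.17  0.47 -1.8 ]
[0.1, 3.7, -1.3, -0.4, 0.005, 0.005, -0.010], [0.1, 3.8, -1.1, -0.4, 0.005, 0.005, -0.010], [0.1, 3.8, -1.0, -0.4, 0.005, 0.005, -0.010], [0.1, 3.9, -0.8, -0.4, 0.005, 0.005, -0.010], [0.1, 3.9, -0.7, -0.4, 0.005, 0.005, -0.010], [0.1, 3.9, -0.5, -0.4, 0.005, 0.005, -0.010], [0.1, 3.9, -0.4, -0.4, 0.005, 0.005, -0.010], [0.1, 3.9, -0.2, -0.4, 0.005, 0.005, -0.010],
```

>>> play_rows --pt "0.1 3.5 -1.1 -0.4 0.005 0.005 -0.01" --pt "0.1 3.6 -1.0 -0.4 0.005 0.005 -0.01" --pt "0.1 3.6 -0.9 -0.4 0.005 0.005 -0.01" --pt "0.1 3.7 -0.7 -0.4 0.005 0.005 -0.01" --pt "0.1 3.7 -0.5 -0.4 0.005 0.005 -0.01" --pt "0.1 3.7 -0.4 -0.4 0.005 0.005 -0.01" --pt "0.1 3.7 -0.2 -0.4 0.005 0.005 -0.01" --pt "0.1 3.7 0 -0.4 0.005 0.005 -0.01"

```text
clock: 21.85
tool_pos: [0.5295, -0.2502, 0.0641]
eef_rot: [-0.444, 0.896, -0.002, 0.003]
contact_force: [-1.3, 4.6, -1.6]
opening: 0.245
```

```bash
python3 sw.py 3.5 1.1 -0.010
```

```text
t 21.85 rho 36.3 ang 147.7 z 64.1 Fout -4.48 Ftan -1.63 Fz -1.6 yaw -127.3 op 0.245 q7 -1.75 q [ 0.33  0.89  0.06  1.82 -0.12  0.42 -1.75]
[0.1, 3.7, -0.0, -0.1, -0.002, 0.001, -0.010], [0.1, 3.7, 0.1, -0.1, -0.002, 0.001, -0.010], [0.1, 3.7, 0.3, -0.1, -0.002, 0.001, -0.010], [0.1, 3.6, 0.4, -0.1, -0.002, 0.001, -0.010], [0.1, 3.6, 0.5, -0.1, -0.002, 0.001, -0.010], [0.1, 3.6, 0.7, -0.1, -0.002, 0.001, -0.010], [0.1, 3.6, 0.8, -0.1, -0.002, 0.001, -0.010], [0.1, 3.5, 0.9, -0.1, -0.002, 0.001, -0.010],
```

>>> play_rows --pt "0.1 3.7 0 0.2 -0.002 0.001 -0.01" --pt "0.1 3.7 0.1 0.2 -0.002 0.001 -0.01" --pt "0.1 3.7 0.3 0.2 -0.002 0.001 -0.01" --pt "0.1 3.6 0.4 0.2 -0.002 0.001 -0.01" --pt "0.1 3.6 0.5 0.2 -0.002 0.001 -0.01" --pt "0.1 3.6 0.7 0.2 -0.002 0.001 -0.01" --pt "0.1 3.6 0.8 0.2 -0.002 0.001 -0.01" --pt "0.1 3.5 0.9 0.2 -0.002 0.001 -0.01"

```text
clock: 22.85
tool_pos: [0.5218, -0.2551, 0.0636]
eef_rot: [-0.488, 0.873, 0.008, 0.008]
contact_force: [-1.0, 6.1, -0.4]
opening: 0.245
```

```bash
sed -i 's|z=-0.4+zerr/7|z=zerr/7|' sw.py; python3 sw.py 3.5 1.1 -0.010
```

```text
t 22.85 rho 36.8 ang 162.0 z 63.6 Fout -6.04 Ftan -1.40 Fz -0.4 yaw -121.6 op 0.245 q7 -1.66 q [ 0.38  0.89  0.01  1.82 -0.08  0.44 -1.66]
[0.1, 3.5, 1.2, 0.2, 0.002, 0.005, -0.010], [0.1, 3.4, 1.4, 0.2, 0.002, 0.005, -0.010], [0.1, 3.4, 1.5, 0.2, 0.002, 0.005, -0.010], [0.1, 3.3, 1.6, 0.2, 0.002, 0.005, -0.010], [0.1, 3.2, 1.7, 0.2, 0.002, 0.005, -0.010], [0.1, 3.2, 1.9, 0.2, 0.002, 0.005, -0.010], [0.1, 3.1, 2.0, 0.2, 0.002, 0.005, -0.010], [0.1, 3.0, 2.1, 0.2, 0.002, 0.005, -0.010],
```

>>> play_rows --pt "0.1 3.4 1.3 0.2 0.002 0.005 -0.01" --pt "0.1 3.3 1.5 0.2 0.002 0.005 -0.01" --pt "0.1 3.3 1.6 0.2 0.002 0.005 -0.01" --pt "0.1 3.2 1.7 0.2 0.002 0.005 -0.01" --pt "0.1 3.1 1.8 0.2 0.002 0.005 -0.01" --pt "0.1 3.1 2.0 0.2 0.002 0.005 -0.01" --pt "0.1 3.0 2.1 0.2 0.002 0.005 -0.01" --pt "0.1 2.9 2.2 0.2 0.002 0.005 -0.01"

```text
clock: 23.85
tool_pos: [0.515, -0.2557, 0.0638]
eef_rot: [-0.53, 0.848, -0.01, 0.01]
contact_force: [0.7, 5.0, -1.0]
opening: 0.247
```

```bash
python3 sw.py 3.5 1.0 -0.010
```

```text
t 23.85 rho 35.4 ang 172.7 z 63.8 Fout -4.73 Ftan -1.67 Fz -1.0 yaw -116.0 op 0.247 q7 -1.61 q [ 0.38  0.87  0.01  1.87 -0.03  0.37 -1.61]
[0.1, 2.9, 2.2, 0.3, -0.007, 0.002, -0.010], [0.1, 2.8, 2.3, 0.3, -0.007, 0.002, -0.010], [0.1, 2.7, 2.4, 0.3, -0.007, 0.002, -0.010], [0.1, 2.6, 2.5, 0.3, -0.007, 0.002, -0.010], [0.1, 2.5, 2.6, 0.3, -0.007, 0.002, -0.010], [0.1, 2.4, 2.7, 0.3, -0.007, 0.002, -0.010], [0.1, 2.3, 2.8, 0.3, -0.007, 0.002, -0.010], [0.1, 2.2, 2.9, 0.3, -0.007, 0.002, -0.010],
```

>>> play_rows --pt "0.1 3.0 2.4 0.3 -0.007 0.002 -0.01" --pt "0.1 2.9 2.5 0.3 -0.007 0.002 -0.01" --pt "0.1 2.8 2.6 0.3 -0.005 0.002 -0.01" --pt "0.1 2.7 2.7 0.3 -0.005 0.002 -0.01" --pt "0.1 2.6 2.8 0.3 -0.005 0.002 -0.01" --pt "0.1 2.5 2.9 0.3 -0.005 0.002 -0.01" --pt "0.1 2.4 3.0 0.3 -0.005 0.002 -0.01" --pt "0.1 2.3 3.1 0.3 -0.005 0.002 -0.01"

```text
clock: 24.85
tool_pos: [0.5076, -0.2571, 0.0641]
eef_rot: [-0.57, 0.821, -0.002, 0.008]
contact_force: [1.9, 6.2, -1.0]
opening: 0.242
```

```bash
python3 sw.py 3.8 1.0 -0.010
```

```text
t 24.85 rho 36.1 ang 184.7 z 64.1 Fout -6.24 Ftan -1.84 Fz -1.0 yaw -110.5 op 0.242 q7 -1.54 q [ 0.41  0.87 -0.02  1.88  0.01  0.38 -1.54]
[0.1, 2.2, 3.3, 0.3, -0.003, 0.003, -0.010], [0.1, 2.1, 3.3, 0.3, -0.003, 0.003, -0.010], [0.1, 1.9, 3.4, 0.3, -0.003, 0.003, -0.010], [0.1, 1.8, 3.5, 0.3, -0.003, 0.003, -0.010], [0.1, 1.7, 3.6, 0.3, -0.003, 0.003, -0.010], [0.1, 1.5, 3.6, 0.3, -0.003, 0.003, -0.010], [0.1, 1.4, 3.7, 0.3, -0.003, 0.003, -0.010], [0.1, 1.2, 3.7, 0.3, -0.003, 0.003, -0.010],
```

>>> play_rows --pt "0.1 1.9 3.3 0.5 -0.003 0.003 -0.01" --pt "0.1 1.8 3.4 0.5 -0.003 0.003 -0.01" --pt "0.1 1.7 3.5 0.5 -0.003 0.003 -0.01" --pt "0.1 1.5 3.6 0.5 -0.003 0.003 -0.01" --pt "0.1 1.4 3.7 0.5 -0.003 0.003 -0.01" --pt "0.1 1.3 3.7 0.5 -0.003 0.003 -0.01" --pt "0.1 1.1 3.8 0.5 -0.003 0.003 -0.01" --pt "0.1 1.0 3.8 0.5 -0.003 0.003 -0.01"

```text
clock: 25.85
tool_pos: [0.4991, -0.2556, 0.0638]
eef_rot: [-0.608, 0.794, -0.013, 0.007]
contact_force: [2.6, 5.3, -0.8]
opening: 0.248
```

```bash
python3 sw.py 4.0 0.9 -0.010
```

```text
t 25.85 rho 35.7 ang 198.5 z 63.8 Fout -5.79 Ftan -1.19 Fz -0.8 yaw -105.1 op 0.248 q7 -1.50 q [ 0.4   0.86 -0.02  1.92  0.05  0.33 -1.5 ]
[0.1, 0.9, 4.0, 0.3, -0.007, -0.001, -0.010], [0.1, 0.7, 4.0, 0.3, -0.007, -0.001, -0.010], [0.1, 0.6, 4.1, 0.3, -0.007, -0.001, -0.010], [0.1, 0.4, 4.1, 0.3, -0.007, -0.001, -0.010], [0.1, 0.3, 4.1, 0.3, -0.007, -0.001, -0.010], [0.1, 0.1, 4.1, 0.3, -0.007, -0.001, -0.010], [0.1, -0.0, 4.1, 0.3, -0.007, -0.001, -0.010], [0.1, -0.2, 4.1, 0.3, -0.007, -0.001, -0.010],
```

>>> play_rows --pt "0.1 0.9 3.9 0.5 -0.007 -0.001 -0.01" --pt "0.1 0.7 3.9 0.5 -0.007 -0.001 -0.01" --pt "0.1 0.6 3.9 0.5 -0.005 -0.001 -0.01" --pt "0.1 0.4 4.0 0.5 -0.005 -0.001 -0.01" --pt "0.1 0.3 4.0 0.5 -0.005 -0.001 -0.01" --pt "0.1 0.1 4.0 0.5 -0.005 -0.001 -0.01" --pt "0.1 0 4.0 0.5 -0.005 -0.001 -0.01" --pt "0.1 -0.2 4.0 0.5 -0.005 -0.001 -0.01"

```text
clock: 26.85
tool_pos: [0.4899, -0.2528, 0.0635]
eef_rot: [-0.643, 0.765, -0.01, 0.011]
contact_force: [3.9, 4.5, 0.2]
opening: 0.247
```

```bash
python3 sw.py 4.0 0.9 -0.008
```

```text
t 26.85 rho 36.6 ang 213.7 z 63.5 Fout -5.86 Ftan -1.20 Fz 0.2 yaw -99.9 op 0.247 q7 -1.44 q [ 0.43  0.86 -0.05  1.94  0.09  0.31 -1.44]
[0.1, -0.6, 4.1, 0.2, -0.007, 0.001, -0.008], [0.1, -0.7, 4.0, 0.2, -0.007, 0.001, -0.008], [0.1, -0.8, 4.0, 0.2, -0.007, 0.001, -0.008], [0.1, -1.0, 4.0, 0.2, -0.007, 0.001, -0.008], [0.1, -1.1, 3.9, 0.2, -0.007, 0.001, -0.008], [0.1, -1.3, 3.9, 0.2, -0.007, 0.001, -0.008], [0.1, -1.4, 3.8, 0.2, -0.007, 0.001, -0.008], [0.1, -1.6, 3.8, 0.2, -0.007, 0.001, -0.008],
```

>>> play_rows --pt "0.1 -0.7 3.9 0.4 -0.007 0.001 -0.008" --pt "0.1 -0.8 3.8 0.4 -0.007 0.001 -0.008" --pt "0.1 -0.9 3.8 0.4 -0.007 0.001 -0.008" --pt "0.1 -1.1 3.8 0.4 -0.006 0.001 -0.008" --pt "0.1 -1.2 3.7 0.4 -0.006 0.001 -0.008" --pt "0.1 -1.4 3.7 0.4 -0.006 0.001 -0.008" --pt "0.1 -1.5 3.6 0.4 -0.006 0.001 -0.008" --pt "0.1 -1.7 3.6 0.4 -0.006 0.001 -0.008"

```text
clock: 27.85
tool_pos: [0.4811, -0.2452, 0.0638]
eef_rot: [-0.67, 0.742, -0.012, 0.002]
contact_force: [5.2, 1.3, -0.8]
opening: 0.246
```

```bash
python3 sw.py 3.9 0.9 -0.006
```

```text
t 27.85 rho 36.2 ang 232.1 z 63.8 Fout -4.76 Ftan -2.47 Fz -0.8 yaw -95.9 op 0.246 q7 -1.42 q [ 0.4   0.85 -0.04  1.97  0.13  0.3  -1.42]
[0.1, -2.0, 3.5, 0.3, -0.005, -0.003, -0.006], [0.1, -2.1, 3.4, 0.3, -0.005, -0.003, -0.006], [0.1, -2.2, 3.3, 0.3, -0.005, -0.003, -0.006], [0.1, -2.3, 3.2, 0.3, -0.005, -0.003, -0.006], [0.1, -2.4, 3.2, 0.3, -0.005, -0.003, -0.006], [0.1, -2.6, 3.1, 0.3, -0.005, -0.003, -0.006], [0.1, -2.7, 3.0, 0.3, -0.005, -0.003, -0.006], [0.1, -2.8, 2.9, 0.3, -0.005, -0.003, -0.006],
```

>>> play_rows --pt "0.1 -1.8 3.3 0.3 -0.005 -0.003 -0.006" --pt "0.1 -1.9 3.2 0.3 -0.005 -0.003 -0.006" --pt "0.1 -2.0 3.2 0.3 -0.005 -0.003 -0.006" --pt "0.1 -2.1 3.1 0.3 -0.005 -0.003 -0.006" --pt "0.1 -2.3 3.0 0.3 -0.005 -0.003 -0.006" --pt "0.1 -2.4 2.9 0.3 -0.005 -0.003 -0.006" --pt "0.1 -2.5 2.8 0.3 -0.005 -0.003 -0.006" --pt "0.1 -2.6 2.7 0.3 -0.005 -0.003 -0.006"

```text
clock: 28.85
tool_pos: [0.4743, -0.2358, 0.0647]
eef_rot: [-0.688, 0.726, -0.007, 0.004]
contact_force: [5.4, 0.4, -1.7]
opening: 0.243
```

```bash
python3 sw.py 3.7 1.0 -0.006
```

```text
t 28.85 rho 36.8 ang 250.4 z 64.7 Fout -5.10 Ftan -1.76 Fz -1.7 yaw -93.1 op 0.243 q7 -1.39 q [ 0.41  0.84 -0.06  2.    0.14  0.29 -1.39]
[0.1, -2.9, 2.5, 0.4, -0.004, -0.001, -0.006], [0.1, -3.0, 2.4, 0.4, -0.004, -0.001, -0.006], [0.1, -3.1, 2.3, 0.4, -0.004, -0.001, -0.006], [0.1, -3.1, 2.2, 0.4, -0.004, -0.001, -0.006], [0.1, -3.2, 2.1, 0.4, -0.004, -0.001, -0.006], [0.1, -3.3, 2.0, 0.4, -0.004, -0.001, -0.006], [0.1, -3.3, 1.9, 0.4, -0.004, -0.001, -0.006], [0.1, -3.4, 1.8, 0.4, -0.004, -0.001, -0.006],
```

>>> play_rows --pt "0.1 -2.7 2.4 0.7 -0.004 -0.001 -0.006" --pt "0.1 -2.8 2.3 0.7 -0.004 -0.001 -0.006" --pt "0.1 -2.9 2.2 0.7 -0.004 -0.001 -0.006" --pt "0.1 -3.0 2.0 0.7 -0.004 -0.001 -0.006" --pt "0.1 -3.0 1.9 0.7 -0.004 -0.001 -0.006" --pt "0.1 -3.1 1.8 0.7 -0.004 -0.001 -0.006" --pt "0.1 -3.2 1.7 0.7 -0.004 -0.001 -0.006" --pt "0.1 -3.2 1.6 0.7 -0.004 -0.001 -0.006"

```text
clock: 29.85
tool_pos: [0.472, -0.2247, 0.0629]
eef_rot: [-0.703, 0.711, -0.011, -0.001]
contact_force: [5.2, -1.5, 0.8]
opening: 0.247
```

```bash
python3 sw.py 3.5 1.0 -0.006
```

```text
t 29.85 rho 36.1 ang 268.2 z 62.9 Fout -4.98 Ftan -1.99 Fz 0.8 yaw -90.7 op 0.247 q7 -1.39 q [ 0.37  0.84 -0.04  2.02  0.16  0.26 -1.39]
[0.1, -3.4, 1.3, 0.1, -0.003, -0.004, -0.006], [0.1, -3.4, 1.2, 0.1, -0.003, -0.004, -0.006], [0.1, -3.5, 1.1, 0.1, -0.003, -0.004, -0.006], [0.1, -3.5, 1.0, 0.1, -0.003, -0.004, -0.006], [0.1, -3.5, 0.9, 0.1, -0.003, -0.004, -0.006], [0.1, -3.6, 0.8, 0.1, -0.003, -0.004, -0.006], [0.1, -3.6, 0.6, 0.1, -0.003, -0.004, -0.006], [0.1, -3.6, 0.5, 0.1, -0.003, -0.004, -0.006],
```

>>> play_rows --pt "0.1 -3.2 1.3 0.1 -0.003 -0.004 -0.006" --pt "0.1 -3.2 1.2 0.1 -0.003 -0.004 -0.006" --pt "0.1 -3.3 1.1 0.1 -0.003 -0.004 -0.006" --pt "0.1 -3.3 0.9 0.1 -0.003 -0.004 -0.006" --pt "0.1 -3.3 0.8 0.1 -0.003 -0.004 -0.006" --pt "0.1 -3.4 0.6 0.1 -0.003 -0.004 -0.006" --pt "0.1 -3.4 0.5 0.1 -0.003 -0.004 -0.006" --pt "0.1 -3.4 0.3 0.1 -0.003 -0.004 -0.006"

```text
clock: 30.85
tool_pos: [0.4727, -0.2133, 0.0641]
eef_rot: [0.717, -0.697, 0.005, -0.001]
contact_force: [4.8, -2.6, -0.7]
opening: 0.243
```

```bash
python3 sw.py 3.5 1.1 -0.004
```

```text
t 30.85 rho 36.2 ang 286.4 z 64.1 Fout -5.22 Ftan -1.48 Fz -0.7 yaw -88.4 op 0.243 q7 -1.38 q [ 0.37  0.84 -0.06  2.02  0.17  0.27 -1.38]
[0.1, -3.7, 0.2, 0.3, -0.002, -0.001, -0.004], [0.1, -3.7, 0.1, 0.3, -0.002, -0.001, -0.004], [0.1, -3.7, -0.1, 0.3, -0.002, -0.001, -0.004], [0.1, -3.7, -0.2, 0.3, -0.002, -0.001, -0.004], [0.1, -3.7, -0.3, 0.3, -0.002, -0.001, -0.004], [0.1, -3.6, -0.4, 0.3, -0.002, -0.001, -0.004], [0.1, -3.6, -0.5, 0.3, -0.002, -0.001, -0.004], [0.1, -3.6, -0.6, 0.3, -0.002, -0.001, -0.004],
```

>>> play_rows --pt "0.1 -3.4 0.2 0.4 -0.002 -0.001 -0.004" --pt "0.1 -3.4 0.1 0.4 -0.002 -0.001 -0.004" --pt "0.1 -3.4 -0.1 0.4 -0.002 -0.001 -0.004" --pt "0.1 -3.4 -0.2 0.4 -0.002 -0.001 -0.004" --pt "0.1 -3.4 -0.4 0.4 -0.002 -0.001 -0.004" --pt "0.1 -3.3 -0.5 0.4 -0.002 -0.001 -0.004" --pt "0.1 -3.3 -0.6 0.4 -0.002 -0.001 -0.004" --pt "0.1 -3.3 -0.7 0.4 -0.002 -0.001 -0.004"

```text
clock: 31.85
tool_pos: [0.4757, -0.2055, 0.0632]
eef_rot: [0.723, -0.691, 0.008, 0.008]
contact_force: [3.5, -3.4, -0.2]
opening: 0.242
```

```bash
python3 sw.py 3.5 1.1 -0.003
```

```text
t 31.85 rho 35.9 ang 299.8 z 63.2 Fout -4.60 Ftan -1.59 Fz -0.2 yaw -87.4 op 0.242 q7 -1.39 q [ 0.33  0.84 -0.03  2.03  0.17  0.27 -1.39]
[0.1, -3.6, -0.7, 0.2, -0.000, -0.006, -0.003], [0.1, -3.6, -0.8, 0.2, -0.000, -0.006, -0.003], [0.1, -3.5, -1.0, 0.2, -0.000, -0.006, -0.003], [0.1, -3.5, -1.1, 0.2, -0.000, -0.006, -0.003], [0.1, -3.5, -1.2, 0.2, -0.000, -0.006, -0.003], [0.1, -3.4, -1.3, 0.2, -0.000, -0.006, -0.003], [0.1, -3.4, -1.4, 0.2, -0.000, -0.006, -0.003], [0.1, -3.4, -1.5, 0.2, -0.000, -0.006, -0.003],
```

>>> play_rows --pt "0.1 -3.6 -0.7 0.2 0 -0.006 -0.003" --pt "0.1 -3.6 -0.8 0.2 0 -0.006 -0.003" --pt "0.1 -3.5 -1.0 0.2 0 -0.006 -0.003" --pt "0.1 -3.5 -1.1 0.2 0 -0.006 -0.003" --pt "0.1 -3.5 -1.2 0.2 0 -0.006 -0.003" --pt "0.1 -3.4 -1.3 0.2 0 -0.006 -0.003" --pt "0.1 -3.4 -1.4 0.2 0 -0.006 -0.003" --pt "0.1 -3.4 -1.5 0.2 0 -0.006 -0.003"

```text
clock: 32.85
tool_pos: [0.4812, -0.1978, 0.0628]
eef_rot: [0.725, -0.688, -0.0, -0.0]
contact_force: [2.4, -4.8, 1.0]
opening: 0.243
```

```bash
python3 sw.py 3.5 1.1 -0.003
```

```text
t 32.85 rho 35.5 ang 315.0 z 62.8 Fout -4.94 Ftan -2.11 Fz 1.0 yaw -87.0 op 0.243 q7 -1.38 q [ 0.34  0.85 -0.06  2.01  0.17  0.29 -1.38]
[0.1, -3.3, -1.7, 0.1, 0.000, 0.000, -0.003], [0.1, -3.2, -1.8, 0.1, 0.000, 0.000, -0.003], [0.1, -3.2, -1.9, 0.1, 0.000, 0.000, -0.003], [0.1, -3.1, -2.0, 0.1, 0.000, 0.000, -0.003], [0.1, -3.0, -2.1, 0.1, 0.000, 0.000, -0.003], [0.1, -3.0, -2.2, 0.1, 0.000, 0.000, -0.003], [0.1, -2.9, -2.3, 0.1, 0.000, 0.000, -0.003], [0.1, -2.8, -2.3, 0.1, 0.000, 0.000, -0.003],
```

>>> play_rows --pt "0.1 -3.3 -1.7 0.1 0 -0.002 -0.003" --pt "0.1 -3.2 -1.8 0.1 0 -0.002 -0.003" --pt "0.1 -3.2 -1.9 0.1 0 -0.002 -0.003" --pt "0.1 -3.1 -2.0 0.1 0 -0.002 -0.003" --pt "0.1 -3.0 -2.1 0.1 0 -0.002 -0.003" --pt "0.1 -3.0 -2.2 0.1 0 -0.002 -0.003" --pt "0.1 -2.9 -2.3 0.1 0 -0.002 -0.003" --pt "0.1 -2.8 -2.3 0.1 0 -0.002 -0.003"

```text
clock: 33.85
tool_pos: [0.486, -0.1934, 0.0623]
eef_rot: [0.727, -0.687, -0.003, 0.008]
contact_force: [1.8, -5.9, 0.6]
opening: 0.245
```

```bash
python3 sw.py 3.5 1.1 -0.003
```

```text
t 33.85 rho 35.3 ang 325.5 z 62.3 Fout -5.71 Ftan -2.28 Fz 0.6 yaw -86.7 op 0.245 q7 -1.39 q [ 0.32  0.85 -0.05  1.99  0.16  0.32 -1.39]
[0.1, -2.9, -2.3, 0.0, 0.004, -0.002, -0.003], [0.1, -2.8, -2.3, 0.0, 0.004, -0.002, -0.003], [0.1, -2.7, -2.4, 0.0, 0.004, -0.002, -0.003], [0.1, -2.7, -2.5, 0.0, 0.004, -0.002, -0.003], [0.1, -2.6, -2.6, 0.0, 0.004, -0.002, -0.003], [0.1, -2.5, -2.7, 0.0, 0.004, -0.002, -0.003], [0.1, -2.4, -2.8, 0.0, 0.004, -0.002, -0.003], [0.1, -2.3, -2.8, 0.0, 0.004, -0.002, -0.003],
```

>>> play_rows --pt "0.1 -2.7 -2.6 0 0.004 -0.002 -0.003" --pt "0.1 -2.6 -2.6 0 0.004 -0.002 -0.003" --pt "0.1 -2.5 -2.7 0 0.004 -0.002 -0.003" --pt "0.1 -2.5 -2.8 0 0.004 -0.002 -0.003" --pt "0.1 -2.4 -2.9 0 0.004 -0.002 -0.003" --pt "0.1 -2.3 -3.0 0 0.004 -0.002 -0.003" --pt "0.1 -2.2 -3.1 0 0.004 -0.002 -0.003" --pt "0.1 -2.1 -3.1 0 0.004 -0.002 -0.003"

```text
clock: 34.85
tool_pos: [0.4941, -0.1881, 0.061]
eef_rot: [0.73, -0.683, -0.001, 0.005]
contact_force: [-0.2, -4.8, 0.1]
opening: 0.248
```

```bash
python3 sw.py 3.7 1.0 -0.003
```

```text
t 34.85 rho 35.7 ang 341.2 z 61.0 Fout -4.38 Ftan -2.04 Fz 0.1 yaw -86.2 op 0.248 q7 -1.39 q [ 0.31  0.85 -0.06  1.98  0.16  0.32 -1.39]
[0.1, -2.1, -3.2, -0.1, 0.002, -0.001, -0.003], [0.1, -2.0, -3.3, -0.1, 0.002, -0.001, -0.003], [0.1, -1.9, -3.3, -0.1, 0.002, -0.001, -0.003], [0.1, -1.8, -3.4, -0.1, 0.002, -0.001, -0.003], [0.1, -1.7, -3.4, -0.1, 0.002, -0.001, -0.003], [0.1, -1.6, -3.5, -0.1, 0.002, -0.001, -0.003], [0.1, -1.5, -3.5, -0.1, 0.002, -0.001, -0.003], [0.1, -1.4, -3.6, -0.1, 0.002, -0.001, -0.003],
```

>>> play_rows --pt "0.1 -2.1 -3.2 -0.3 0.002 -0.001 -0.003" --pt "0.1 -2.0 -3.3 -0.3 0.002 -0.001 -0.003" --pt "0.1 -1.9 -3.3 -0.3 0.002 -0.001 -0.003" --pt "0.1 -1.8 -3.4 -0.3 0.002 -0.001 -0.003" --pt "0.1 -1.7 -3.4 -0.3 0.002 -0.001 -0.003" --pt "0.1 -1.6 -3.5 -0.3 0.002 -0.001 -0.003" --pt "0.1 -1.5 -3.5 -0.3 0.002 -0.001 -0.003" --pt "0.1 -1.4 -3.6 -0.3 0.002 -0.001 -0.003"

```text
clock: 35.85
tool_pos: [0.5014, -0.1853, 0.0606]
eef_rot: [0.733, -0.68, -0.007, 0.013]
contact_force: [-1.1, -4.2, -0.1]
opening: 0.248
```

```bash
python3 sw.py 3.7 1.0 -0.001
```

```text
t 35.85 rho 36.3 ang 353.6 z 60.6 Fout -3.96 Ftan -1.90 Fz -0.1 yaw -85.6 op 0.248 q7 -1.39 q [ 0.29  0.86 -0.05  1.95  0.16  0.36 -1.39]
[0.1, -1.3, -3.6, -0.2, 0.007, -0.002, -0.001], [0.1, -1.2, -3.6, -0.2, 0.007, -0.002, -0.001], [0.1, -1.1, -3.7, -0.2, 0.007, -0.002, -0.001], [0.1, -1.0, -3.7, -0.2, 0.007, -0.002, -0.001], [0.1, -0.9, -3.7, -0.2, 0.007, -0.002, -0.001], [0.1, -0.8, -3.7, -0.2, 0.007, -0.002, -0.001], [0.1, -0.7, -3.8, -0.2, 0.007, -0.002, -0.001], [0.1, -0.6, -3.8, -0.2, 0.007, -0.002, -0.001],
```

>>> play_rows --pt "0.1 -1.3 -3.6 -0.4 0.007 -0.002 -0.001" --pt "0.1 -1.2 -3.6 -0.4 0.007 -0.002 -0.001" --pt "0.1 -1.1 -3.7 -0.4 0.007 -0.002 -0.001" --pt "0.1 -1.0 -3.7 -0.4 0.006 -0.002 -0.001" --pt "0.1 -0.9 -3.7 -0.4 0.006 -0.002 -0.001" --pt "0.1 -0.8 -3.7 -0.4 0.006 -0.002 -0.001" --pt "0.1 -0.7 -3.8 -0.4 0.006 -0.002 -0.001" --pt "0.1 -0.6 -3.8 -0.4 0.006 -0.002 -0.001"

```text
clock: 36.85
tool_pos: [0.5092, -0.1847, 0.0599]
eef_rot: [0.733, -0.681, -0.008, 0.005]
contact_force: [-1.4, -4.4, -1.2]
opening: 0.247
```

```bash
python3 sw.py 3.7 1.0 0
```

```text
t 36.85 rho 36.4 ang 6.0 z 59.9 Fout -4.44 Ftan -1.21 Fz -1.2 yaw -85.8 op 0.247 q7 -1.39 q [ 0.3   0.87 -0.07  1.93  0.16  0.37 -1.39]
[0.1, -0.5, -3.8, -0.3, 0.005, 0.001, 0.000], [0.1, -0.4, -3.8, -0.3, 0.005, 0.001, 0.000], [0.1, -0.3, -3.8, -0.3, 0.005, 0.001, 0.000], [0.1, -0.2, -3.8, -0.3, 0.005, 0.001, 0.000], [0.1, -0.1, -3.8, -0.3, 0.005, 0.001, 0.000], [0.1, -0.0, -3.8, -0.3, 0.005, 0.001, 0.000], [0.1, 0.1, -3.8, -0.3, 0.005, 0.001, 0.000], [0.1, 0.2, -3.8, -0.3, 0.005, 0.001, 0.000],
```

>>> play_rows --pt "0.1 -0.5 -3.8 -0.5 0.005 0.001 0" --pt "0.1 -0.4 -3.8 -0.5 0.005 0.001 0" --pt "0.1 -0.3 -3.8 -0.5 0.005 0.001 0" --pt "0.1 -0.2 -3.8 -0.5 0.005 0.001 0" --pt "0.1 -0.1 -3.8 -0.5 0.005 0.001 0" --pt "0.1 0 -3.8 -0.5 0.005 0.001 0" --pt "0.1 0.1 -3.8 -0.5 0.005 0.001 0" --pt "0.1 0.2 -3.8 -0.5 0.005 0.001 0"

```text
clock: 37.85
tool_pos: [0.5184, -0.1852, 0.0594]
eef_rot: [0.73, -0.683, -0.006, 0.009]
contact_force: [-2.9, -4.0, 0.1]
opening: 0.245
```

```bash
python3 sw.py 3.7 1.0 0;python3 - <<'E'
from h import *
mv([508,-205,62]);
E
```

```text
t 37.85 rho 37.2 ang 20.3 z 59.4 Fout -4.68 Ftan -1.67 Fz 0.1 yaw -86.2 op 0.245 q7 -1.40 q [ 0.29  0.87 -0.06  1.9   0.15  0.39 -1.4 ]
[0.1, 0.4, -3.8, -0.4, 0.005, -0.001, 0.000], [0.1, 0.5, -3.8, -0.4, 0.005, -0.001, 0.000], [0.1, 0.6, -3.8, -0.4, 0.005, -0.001, 0.000], [0.1, 0.7, -3.8, -0.4, 0.005, -0.001, 0.000], [0.1, 0.8, -3.7, -0.4, 0.005, -0.001, 0.000], [0.1, 0.9, -3.7, -0.4, 0.005, -0.001, 0.000], [0.1, 1.0, -3.7, -0.4, 0.005, -0.001, 0.000], [0.1, 1.1, -3.7, -0.4, 0.005, -0.001, 0.000], 
shift [19.0, 11.7, -2.3]
```

>>> play_rows --pt "0.1 4 2 -0.3 0.01 0 0" --pt "0.1 6 3 -0.3 0.01 0 0" --pt "0.1 5 2 -0.5 0 0 0" --pt "0.1 1 1 -3 0 0 0" --pt "0.1 0 0 -12 0 0 0" --pt "0.1 0 0 -20 0 0 0" --pt "0.1 0 0 -22 0 0 0" --pt "0.1 0 0 -18 0 0 0"

```text
clock: 38.85
tool_pos: [0.5113, -0.1976, 0.1388]
eef_rot: [0.732, -0.681, -0.001, -0.001]
contact_force: [0.0, 0.6, -1.9]
opening: 0.24
```

Run:
```python
from h import *
st();mv([475,54.2,130],yaw=-83.2)
a=r.snapshot("wrist");cv2.imwrite("pics/w10.png",a[150:350,200:440,::-1].repeat(3,0).repeat(3,1))
```

```text
t 38.85 pos [ 511.3 -197.6  138.8] R [[0.0715, -0.9974, 0.0002], [-0.9974, -0.0715, 0.0039], [-0.0039, -0.0005, -1.0]] F [ 0.03  0.57 -1.92] M [ 0.019 -0.013 -0.015] op 0.24 q [ 0.35  0.73 -0.11  1.89  0.14  0.53 -1.35]
shift [-253.7, 18.2, 9.7] [-0.0005, 0.0038, -0.0471]
```

View pics/w10.png

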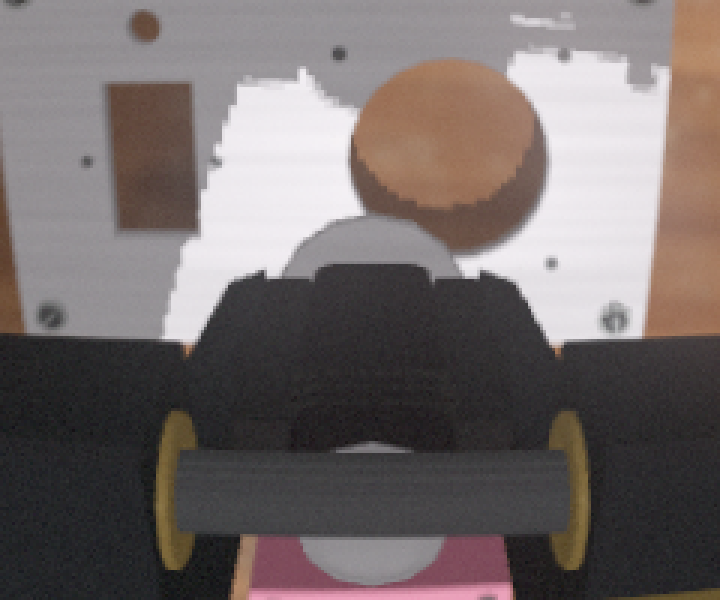

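>>> play_rows --pt "0.1 -25 2 1 0 0.004 -0.01" --pt "0.1 -42 3 1 0 0 -0.01" --pt "0.1 -45 3 1 0 0 -0.01" --pt "0.1 -45 3 1 0 0 -0.01" --pt "0.1 -42 3 1 0 0 -0.007" --pt "0.1 -30 2 1 0 0 0" --pt "0.1 -15 1 1 0 0 0" --pt "0.1 -3 0 0 0 0 0"

```text
clock: 39.9
tool_pos: [0.474, 0.0549, 0.1364]
eef_rot: [0.749, -0.663, 0.006, -0.005]
contact_force: [0.2, -0.9, -1.9]
opening: 0.242
```

Run:
```python
from h import *
st();mv([475,54.2,100],yaw=-83.2)
```

```text
t 39.9 pos [474.   54.9 136.4] R [[0.1211, -0.9925, 0.0151], [-0.9926, -0.1211, -0.0003], [0.0021, -0.0149, -0.9999]] F [ 0.16 -0.94 -1.87] M [0.01  0.022 0.029] op 0.242 q [-0.2   0.68 -0.03  2.12  0.06  0.34 -1.73]
shift [0.7, -0.3, 36.4] [-0.0149, -0.0021, 0.0027]
```

>>> play_rows --pt "0.1 0.7 -0.3 4 -0.015 -0.002 0.003" --pt "0.1 0 0 8 0 0 0" --pt "0.1 0 0 8 0 0 0" --pt "0.1 0 0 7 0 0 0" --pt "0.1 0 0 4 0 0 0" --pt "0.1 0 0 1 0 0 0" --pt "0.1 0 0 0 0 0 0" --pt "0.1 0 0 0 0 0 0"

```text
clock: 40.9
tool_pos: [0.4752, 0.0508, 0.102]
eef_rot: [0.746, -0.666, 0.0, 0.001]
contact_force: [-0.0, 0.2, -0.9]
opening: 0.246
```

Run:
```python
from h import *
st();mv([475,54.2,100],yaw=-83.2)
a=r.snapshot("wrist");cv2.imwrite("pics/w11.png",a[150:350,200:440,::-1].repeat(3,0).repeat(3,1))
```

```text
t 40.9 pos [475.2  50.8 102. ] R [[0.1129, -0.9936, -0.0008], [-0.9936, -0.1129, -0.0016], [0.0015, 0.001, -1.0]] F [-0.02  0.18 -0.89] M [0.042 0.019 0.03 ] op 0.246 q [-0.19  0.75 -0.02  2.12  0.06  0.28 -1.73]
shift [-3.4, -0.2, 2.0] [0.001, -0.0015, -0.0055]
```

View pics/w11.png

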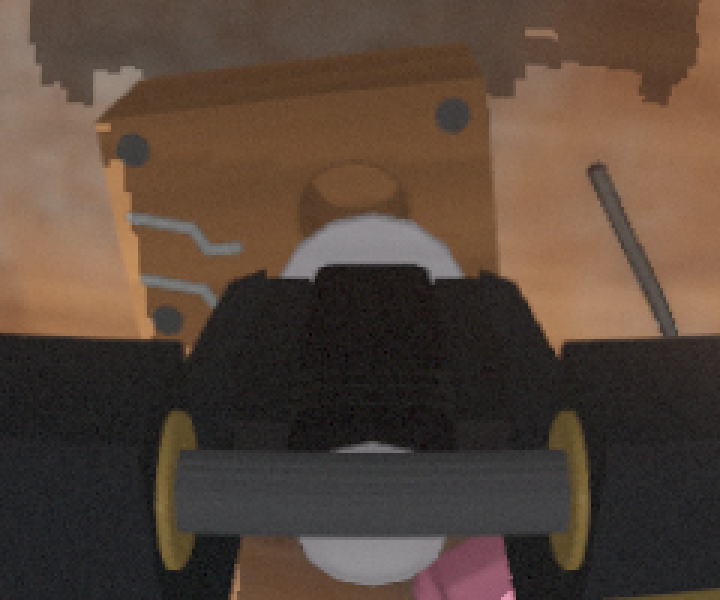

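Run:
```python
from h import *
c=r.get_calibration("wrist");s=st();T=np.array(s["tool_pos"])
f=lambda p,z:unproj(c,np.array(p)/3+[200-1/3,150-1/3],z,True)*1000
B=f([(299,205),(409,205),(354,161),(317,172),(393,172)],.046);print(B,circ(B[:, :2]))
# fixed-R fit
from scipy.optimize import least_squares
print(least_squares(lambda x:np.hypot(*(B[:,:2]-x).T)-13,[474,54]).x)
S=f([(133,150),(452,115),(167,321)],.046);print(S,(S[1]+S[2])/2)
```

```text
t 40.95 pos [475.2  50.9 102. ] R [[0.113, -0.9936, -0.0007], [-0.9936, -0.113, -0.0016], [0.0015, 0.0009, -1.0]] F [-0.82 -0.22 -0.84] M [-0.006 -0.01  -0.036] op 0.243 q [-0.19  0.75 -0.02  2.12  0.06  0.28 -1.73]
[[475.08821496  66.83339053  46.        ]
 [477.98455934  41.4990703   46.        ]
 [487.16461323  55.29276429  46.        ]
 [483.58236324  63.43283873  46.        ]
 [485.54968984  46.14635349  46.        ]] (array([474.68211564,  53.85915128]), np.float64(12.949925455752817))
[474.60351885  53.85505483]
[[483.99724537 106.6521368   46.        ]
 [500.43878526  34.54518583  46.        ]
 [440.60743564  96.97477974  46.        ]] [470.52311045  65.75998279  46.        ]
```

>>> play_rows --pt "0.1 -2.5 0 0 0 -0.001 -0.005" --pt "0.1 -1.2 0 0 0 0 0" --pt "0.1 0 0 2 0 0 0" --pt "0.1 0 0 2 0 0 0" --pt "0.1 0 0 1 0 0 0" --pt "0.1 0 0 0 0 0 0" --pt "0.1 0 0 0 0 0 0" --pt "0.1 0 0 0 0 0 0"

```text
clock: 41.95
tool_pos: [0.4749, 0.0549, 0.0969]
eef_rot: [0.748, -0.664, 0.0, 0.0]
contact_force: [-0.5, -0.4, -1.5]
opening: 0.243
```

Run:
```python
from h import *
st();mv([475,54.5,90],yaw=-83.2)
```

```text
t 41.95 pos [474.9  54.9  96.9] R [[0.1184, -0.993, -0.0003], [-0.993, -0.1184, -0.0004], [0.0004, 0.0003, -1.0]] F [-0.48 -0.43 -1.49] M [ 0.067  0.037 -0.017] op 0.243 q [-0.2   0.76 -0.02  2.12  0.06  0.26 -1.73]
shift [0.4, -0.0, 6.9] [0.0003, -0.0004, -0.0]
```

Well aligned and vertical. Descend slowly.

>>> play_rows --pt "0.1 0.3 0 3 0 0 0" --pt "0.1 0 0 3 0 0 0" --pt "0.1 0 0 3 0 0 0" --pt "0.1 0 0 3 0 0 0" --pt "0.1 0 0 3 0 0 0" --pt "0.1 0 0 2 0 0 0" --pt "0.1 0 0 0 0 0 0" --pt "0.1 0 0 0 0 0 0"

```text
clock: 42.95
tool_pos: [0.475, 0.0546, 0.0785]
eef_rot: [0.748, -0.664, -0.0, 0.0]
contact_force: [-0.4, -0.4, -1.1]
opening: 0.246
```

Run:
```python
from h import *
st();mv([475,54.5,58.5],yaw=-83.2)
```

```text
t 42.95 pos [475.   54.6  78.5] R [[0.1186, -0.9929, -0.0004], [-0.9929, -0.1186, -0.0004], [0.0003, 0.0005, -1.0]] F [-0.38 -0.42 -1.07] M [ 0.011 -0.009 -0.035] op 0.246 q [-0.2   0.79 -0.02  2.13  0.07  0.22 -1.73]
shift [0.1, -0.0, 20.0] [0.0005, -0.0003, 0.0001]
```

>>> play_rows --pt "0.1 0 0 3 0 0 0" --pt "0.1 0 0 3 0 0 0" --pt "0.1 0 0 3 0 0 0" --pt "0.1 0 0 3 0 0 0" --pt "0.1 0 0 2 0 0 0" --pt "0.1 0 0 2 0 0 0" --pt "0.1 0 0 1 0 0 0" --pt "0.1 0 0 1 0 0 0"

```text
clock: 43.95
tool_pos: [0.4751, 0.0546, 0.0594]
eef_rot: [0.748, -0.664, 0.0, 0.0]
contact_force: [-0.3, -1.0, -0.6]
opening: 0.247
```

Run:
```python
from h import *
st();mv([475,54.5,58.5],yaw=-83.2)
```

```text
t 43.95 pos [475.1  54.6  59.4] R [[0.1185, -0.993, -0.0001], [-0.993, -0.1185, -0.0003], [0.0003, 0.0001, -1.0]] F [-0.3  -1.03 -0.64] M [ 0.027 -0.023  0.029] op 0.247 q [-0.2   0.83 -0.02  2.14  0.07  0.17 -1.73]
shift [0.1, 0.2, 0.9] [0.0001, -0.0003, 0.0001]
```

>>> play_rows --pt "0.1 0 0 1 0 0 0" --pt "0.1 0 0 1 0 0 0" --pt "0.1 0 0 1 0 0 0" --pt "0.1 0 0 1 0 0 0" --pt "0.4 0 0 0 0 0 0" --pt "0.5 0 0 0 0 0 0" --pt "0.6 0 0 0 0 0 0" --pt "0.6 0 0 0 0 0 0"

```text
clock: 44.95
tool_pos: [0.4755, 0.0547, 0.0587]
eef_rot: [0.748, -0.664, 0.001, -0.001]
contact_force: [0.4, 0.4, -0.2]
opening: 0.601
```

Run:
```python
from h import *
st()
a=r.snapshot("wrist");cv2.imwrite("pics/w12.png",a[150:350,200:440,::-1].repeat(3,0).repeat(3,1))
```

```text
t 44.95 pos [475.5  54.7  58.7] R [[0.1184, -0.993, 0.003], [-0.993, -0.1184, 0.0], [0.0003, -0.0029, -1.0]] F [ 0.41  0.38 -0.24] M [-0.006  0.046  0.023] op 0.601 q [-0.2   0.84 -0.01  2.14  0.07  0.17 -1.73]
```

View pics/w12.png

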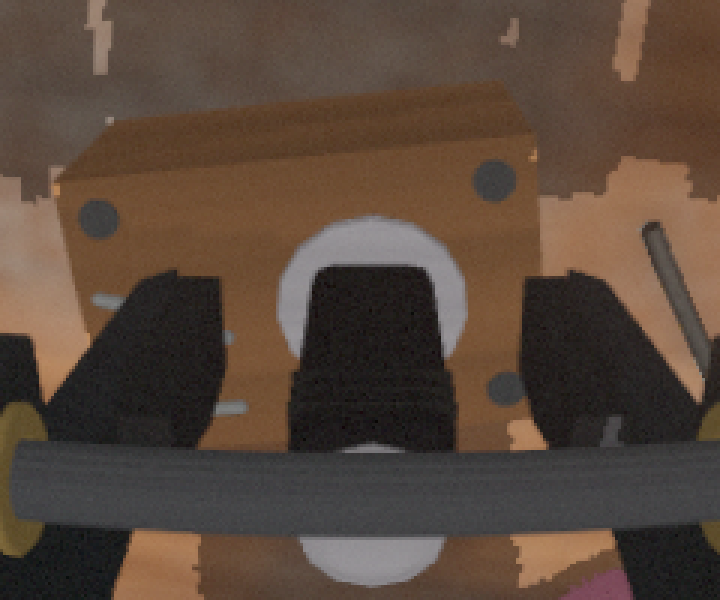

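Seated upright, released. Retreat straight up, then aside.

>>> play_rows --pt "0.6 0 0 -6 0 0 0" --pt "0.6 0 0 -15 0 0 0" --pt "0.6 0 0 -25 0 0 0" --pt "0.6 0 0 -30 0 0 0" --pt "0.6 0 0 -30 0 0 0" --pt "0.6 0 0 -25 0 0 0" --pt "0.6 10 10 -10 0 0 0" --pt "0.6 0 0 0 0 0 0"

```text
clock: 46.0
tool_pos: [0.4649, 0.042, 0.2091]
eef_rot: [0.748, -0.664, 0.002, -0.002]
contact_force: [-0.4, 1.0, -1.4]
opening: 0.6
```

>>> play_rows --pt "0.6 30 0 0 0 0 0" --pt "0.6 40 0 0 0 0 0" --pt "0.6 40 0 0 0 0 0" --pt "0.6 40 0 0 0 0 0" --pt "0.6 30 0 0 0 0 0" --pt "0.6 0 0 0 0 0 0" --pt "0.6 0 0 0 0 0 0" --pt "0.6 0 0 0 0 0 0"

```text
clock: 47.0
tool_pos: [0.4823, -0.1385, 0.2027]
eef_rot: [0.749, -0.662, -0.004, 0.001]
contact_force: [-0.1, -0.4, -0.0]
opening: 0.6
```

Run:
```python
from h import *
st()
a=r.snapshot("scene");cv2.imwrite("pics/s13.png",a[:,:,::-1]);cv2.imwrite("pics/s13c.png",cv2.resize(a[215:295,280:380,::-1],None,fx=6,fy=6,interpolation=cv2.INTER_CUBIC))
a=r.snapshot("top");cv2.imwrite("pics/t13.png",cv2.resize(a[195:250,235:295,::-1],None,fx=10,fy=10,interpolation=cv2.INTER_CUBIC))
```

```text
t 47.0 pos [ 482.3 -138.5  202.7] R [[0.1223, -0.9925, -0.0068], [-0.9925, -0.1223, 0.0043], [-0.0051, 0.0062, -1.0]] F [-0.08 -0.43 -0.03] M [-0.051 -0.014  0.007] op 0.6 q [ 0.25  0.59 -0.09  1.97  0.09  0.6  -1.35]
```

View pics/s13c.png

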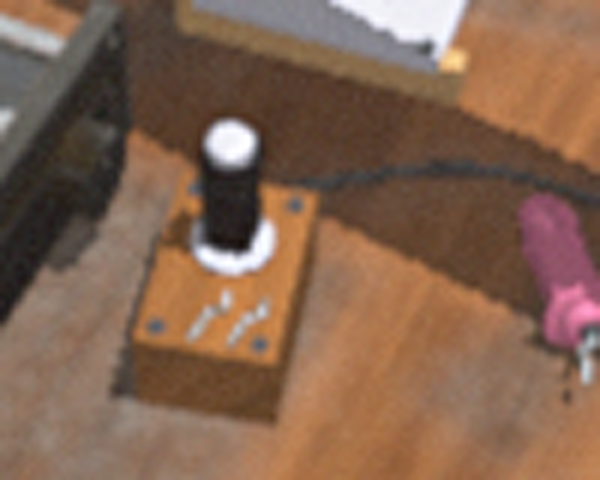

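View pics/t13.png

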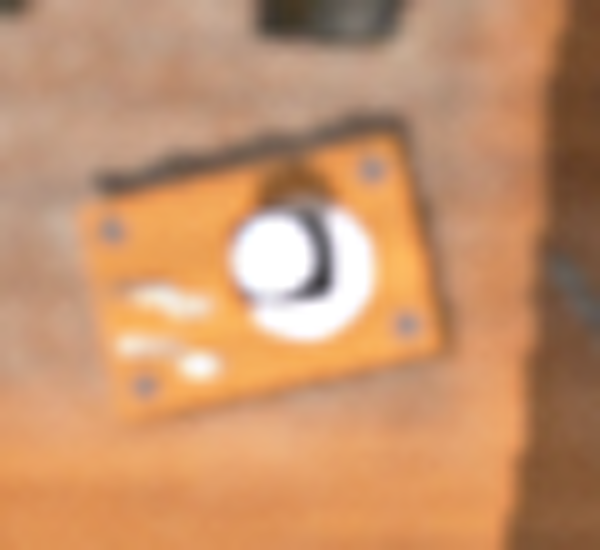

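View pics/s13.png

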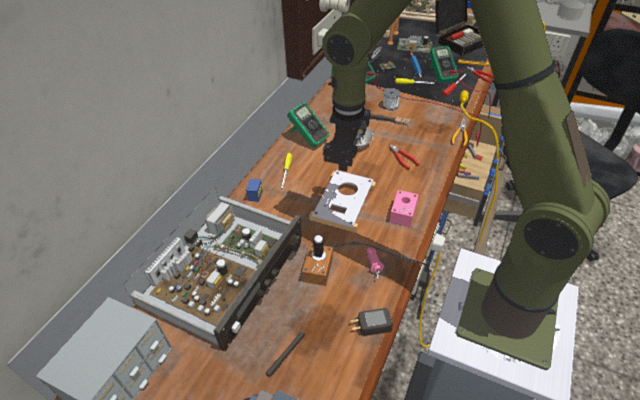

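The tool's guard sits flat on the stand with the tool upright, as it was at the start. The other things look unmoved and the robot is clear.

```bash
python3 -c "
from plant import r
print(r.finish_job())"
```

```text
the job is handed in; nothing more can be done
None
```

The deburring tool went once clockwise round the fan opening and is back in its wooden stand. I handed the job in at about 47 s of the 72 s allowed.

- **Sweep:** I hooked the blade at the side facing the rectangular cut-out and drew it a full turn plus roughly 15–20° of overlap past the start.
- **Force:** the outward pull read 3–6 N at every check, taken once a second. I did not see the force between those readings, so the 18 N limit is checked only at those points.
- **Tool height and tilt:** during the sweep the tool's height wandered by about 3 mm and its tilt by up to about 0.04 rad. I corrected both as it went.
- **Handle:** I turned the handle back slowly during the sweep, because my first turn to aim the blade brought the last joint close to its limit.
- **Last checks:** in the final pictures the guard disc lies flat on the stand and the tool stands upright, as at the start. The bystanders in view looked unmoved, but the arm hid most of the bowl in the last picture. The gripper was clear of everything. No check failed.

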